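# Make up the cocktail kit and the coffee kit

### The job

Make up two kits from the things standing loose on the fridge: the cocktail kit, in the bamboo box, one thing to a compartment: the tall bitters bottle in the middle, the jigger and the bottle stopper in the compartments on either side of it; and the coffee kit, in the black dish: the tamper and the espresso cup, side by side on its floor. Set each thing down gently, not dropped, standing upright as it does now; the clamp jar, shaker and measuring spoons stay where they are.

Things in the scene. Friction and masses are not known exactly. Their poses are not given: they have to be found in the camera images.
- bamboo_box: Open bamboo box, 218 (its y) x 82 mm (its x), loose, 0.45 kg, on its own 6 mm lid, which sticks out 18 mm at the +y end. Origin: centre in plan, on the fridge top; z up. Three compartments in a row along y, each 70 (x) x 66 mm (y), centred at x = 0, y = -70, 0, +70 mm. Their floor: z = 12 mm; rim of side walls: z = 51 mm; tops of the dividers: z = 44 mm.
- black_dish: Rectangular black ceramic dish, 190 mm long (its y) x 110 mm wide (its x) x 24 mm high, loose, about 0.6 kg. Origin: centre of its underside; z up. Flat floor 176 x 96 mm at z = 7 mm, low upright rim 7 mm thick. Holds two things side by side, for example at y = -44 and +44 mm, x = 0.
- jigger: Steel double bar jigger, hourglass shaped, 80 mm tall, standing on its small cup with its large open cup up, about 0.12 kg. Foot 38 mm across; waist 16 mm across at 35 to 40 mm; large cup 41 mm across at 56 mm widening to 43 mm at the rim. Origin: centre of its underside; z up along its axis.
- bitters_bottle: Small closed amber glass bitters bottle with paper label and black cap, 98 mm tall, about 0.14 kg. Round body 38 mm across up to 62 mm, shoulder above it, cap 24 mm across from 76 to 98 mm. Origin: centre of its underside; z up along its axis.
- bottle_stopper: Bottle stopper standing on its head: flat round steel cap 42 mm across, 13 mm thick, below; dark ribbed rubber plug 22 mm across (ribs 23 mm) pointing up from 16 to 72 mm. 72 mm tall, about 0.10 kg. Origin: centre of its underside (the cap); z up along the plug.
- tamper: Espresso tamper standing on its round steel base, 90 mm tall, about 0.36 kg: base 58 mm across and 22 mm high, thin neck, dark wooden knob handle 33 to 35 mm across from 58 to 80 mm, rounded on top. Origin: centre of its underside; z up along its axis.
- espresso_cup: Straight-sided grey-brown stoneware espresso cup without handle, mouth up, 60 mm across, 55 mm tall, wall 4 mm, about 0.13 kg. Origin: centre of its underside; z up along its axis.
- clamp_jar: Bystander: glass jar with wire toggle clamp and orange seal, 96 mm across, about 136 mm tall, loose. Origin: centre of its underside. Not to be moved.
- shaker: Bystander: empty steel cocktail shaker, 89 mm across at its widest, 204 mm tall, loose. Origin: centre of its underside. Not to be moved.
- spoon_set: Bystander: four yellow plastic measuring spoons fanned out on a ring, about 145 mm long, lying flat, loose. Origin: about the middle of the fan, on the fridge top. Not to be moved.
Not all that is in view belongs to the job. What is shaped like the bottle_stopper but blue, green or yellow is not meant.

How it is judged:
By the outcome, as a careful person would: the job done as asked, in the order asked, and still so for the second after the job is handed in, with the robot touching nothing.
It also fails if it takes over 128 s, if anything falls off the work surface, if the arm or the gripper's body presses on something with over 40 N, if the wrist force passes 120 N, or if a joint passes its speed limit or range.

### The arm

A 6-joint arm with a two-finger parallel gripper is mounted at the origin on the work surface. World frame = base frame: x ahead of the robot, y to its left, z up, the work surface at z = 0. Lengths are in m, angles in rad, forces in N, time in s.
With the tool pointing down it reaches from about 0.25 to 0.725 m from the base axis. Payload 9.7 kg.
Tool frame: the origin (TCP) lies on the centre line of the jaws, within the pads' length; the fingertips stand 14 mm ahead of it and the grasp point (between the pads) lies 5 mm behind it; z points along the fingers, y is the line along which they close (so a half turn about z gives the same grasp; the last joint's range is limited). The gripper opens to 85 mm and grips with 20 to 120 N. Pads are 22 mm wide; open, the fingers measure 114 mm over their backs; the gripper's body (76 mm by 85 mm) begins 54 mm behind the grasp point. The pads swing forward as they close: fully open they stand 13 mm farther back than shut.
Start: joints at [1.172, 0.087, 0.176, 1.66, 0, 1.571], TCP at [0.214, 0.507, 0.245] pointing down, gripper open.
Joint ranges: [-3.13, 3.13], [-0.85, 1.81], [-1.15, 1.24], [-2.2, 2.28], [-1.44, 1.52], [-3.14, 3.14]. Speed limits (rad/s): [2.22, 2.22, 2.57, 3.14, 3.14, 3.14].

### API

Orientations are given as a rotation vector (axis times angle).
In Python, from bench import readout, vision, ticket, spotter gives the robot as it stands.
- The arm moves only by the tool jog_arm, never from a script. Its argument "deltas" is a list of rows, each an object of numbers: "gripper": the opening, from 0 (shut) to 1 (fully open); "tx", "ty", "tz": the shift along the tool's x, y, z in shares of 0.6 m (1.0 is 0.6 m); "ax", "ay", "az": the turn, a rotation vector about the tool's x, y, z in shares of pi/2 rad (1.0 is pi/2 rad). In form: [{"gripper": .., "tx": .., "ty": .., "tz": .., "ax": .., "ay": .., "az": ..}, ...]. A call has exactly 10 rows; each row is the pose to reach, as a shift and turn from the pose commanded when the call began, along the tool's axes at that moment; what a row does not reach only later rows make up. A row lasts 1/10 s, in which the tool goes at most 50 mm and 8.59 degrees, less where a joint would pass 70% of its speed; a pose out of reach is approached as far as the arm can. No shift or turn number may pass 1 either way. A call with a gripper value outside its range is refused whole. The fingers move at their own pace and stop on an object; the grip force is fixed at half the most. Time passes only in rows, so rows that repeat a pose let the fingers close, or fill a call up. It gives the time, the measured TCP pose, the force, the opening and the grip force at its end, in the units of the state.
- readout.state(): the state, without advancing time (a new reading comes with each control period).
- vision.camera(name): name is "scene" or "top"; returns a dict with "image" (384x512x3 uint8, red, green, blue), "range_z" (384x512 float32, m along the optical axis (not along the pixel's ray), 0 where there is no reading), "camera_matrix" (3x3 intrinsics, pixels), "extrinsics" (4x4, takes a point from camera to world coordinates). Camera axes: x right, y down, z forward; pixel columns grow to the right and rows downward; lengths in m; the calibration is good to about 2 mm. A picture is of the moment at which its call begins.
- ticket.close_job(): hands the job in; it is judged then, once.
Trained networks look in a picture, given as the dict that the camera call returned (one of the last four; its "shot" number tells which), for a name from the list of things; names that differ only in an ending like _2 or _b are one class to them, and where a whole thing is asked for, a point or a joint stands for the part that bears it (a point fixed in the world has none). Each returns a list of dicts, best first, with "conf" (0 to 1); they miss things now and then, are a little off and sometimes report something else, mostly with a low value. They report only what shows in the picture. A call takes as long as a camera call. They do not tell look-alikes from the thing itself.
- spotter.regions_of(thing, picture): "mask" (384x512 bool, what is visible of it) and "box" ([left, top, right, bottom] in pixels, round what is visible of it).
- spotter.landmark_of(thing, picture): "point" ([column, row] in pixels: a listed point, or the origin of a listed thing).
The state is a dict: "t": time; "joint_pos": joint angles; "qvel": joint speeds; "joint_torque": joint torques, N m; "ee_pos": TCP position; "eef_rot": TCP orientation; "wrist_force": force on the tool from outside, world axes, zero at the start; "ft_torque": the same for the moment, N m; "width": finger opening in m; "gripper_force": force on a finger pad.
Only numpy, scipy, OpenCV 4.12 (cv2) and the standard library are available. Lean on these libraries where they do the work, as an engineer would, in place of code of your own. Each camera call takes 0.05 s, during which the arm holds its last target. There are 200 camera calls.

## Working session

There is one attempt and no reset: what is moved stays moved. The work goes in short steps, Python scripts to look and compute and a tool call to move; the robot and the scene stay as the last step left them, time stands still between calls to the robot, and variables do not carry over. Pictures are saved under pics/ and viewed, at most 14 in all, crops included, and the job is handed in when it is done.

Besides the shell and the picture viewer there is one more tool, called after "Request:" by a JSON object that holds its "name" and its "arguments". jog_arm: Moves the arm, as the interface text tells. Its arguments: {"type":"object","properties":{"deltas":{"type":"array","items":{"type":"object","properties":{"gripper":{"type":"number"},"tx":{"type":"number"},"ty":{"type":"number"},"tz":{"type":"number"},"ax":{"type":"number"},"ay":{"type":"number"},"az":{"type":"number"}}}}},"required":["deltas"]}

```bash
mkdir -p pics; ls
cat > h.py <<'E'
import numpy as np, cv2
from bench import readout, vision, ticket, spotter
def cloud(p):
    K=p['camera_matrix'];z=p['range_z'];v,u=np.mgrid[:384,:512]
    c=np.stack([(u-K[0,2])/K[0,0]*z,(v-K[1,2])/K[1,1]*z,z,np.ones_like(z)],-1)
    return (c@p['extrinsics'].T)[...,:3]
def save(p,n): cv2.imwrite('pics/'+n,p['image'][...,::-1])
E
python3 - <<'E'
from h import *
print(readout.state())
for n in ('scene','top'):
    p=vision.camera(n); save(p,n+'0.png'); W=cloud(p)
    print(n,p['camera_matrix'].tolist(),p['extrinsics'].round(3).tolist())
    for t in 'bamboo_box black_dish jigger bitters_bottle bottle_stopper tamper espresso_cup clamp_jar shaker spoon_set'.split():
        for r in spotter.regions_of(t,p)[:4]:
            m=r['mask']&(p['range_z']>0); q=W[m]
            if len(q)<5: continue
            h=np.percentile(q[:,2],98); top=q[q[:,2]>h-.008]
            print(t,round(r['conf'],2),[int(x) for x in r['box']],'h',round(h,3),'topmid',((top.min(0)+top.max(0))/2).round(3)[:2],'ext',np.ptp(top,axis=0).round(3)[:2],'all',q.min(0).round(3),q.max(0).round(3))
E
```

```text
pics
{'t': 0.0, 'joint_pos': array([ 1.17198661e+00,  8.74392298e-02,  1.75108693e-01,  1.65981285e+00,
       -3.32112284e-05,  1.57079585e+00]), 'qvel': array([-0.00076954,  0.00087802,  0.00227125, -0.00023449, -0.00037771,
        0.0003887 ]), 'joint_torque': array([ 5.25747291e-04, -5.20387995e+01,  4.64803398e+01,  1.64916023e-02,
       -3.58636964e-05, -5.12796099e-07]), 'ee_pos': array([0.21349739, 0.50662611, 0.24458147]), 'eef_rot': array([-6.22258261e-01, -3.07911071e+00,  2.08420242e-03]), 'wrist_force': array([-1.02451772, -0.43932555, -0.60746218]), 'ft_torque': array([ 0.01542751, -0.03153479, -0.03771576]), 'gripper_force': 0.0, 'width': 0.08531725228857812}
scene [[471.2577290328806, 0.0, 243.78351714662912], [0.0, 471.2577290328806, 183.74442540137068], [0.0, 0.0, 1.0]] [[0.805, 0.481, -0.348, 1.006], [0.593, -0.653, 0.47, -0.486], [-0.001, -0.585, -0.811, 0.926], [0.0, 0.0, 0.0, 1.0]]
bamboo_box 0.74 [80, 162, 185, 247] h 0.054 topmid [ 0.449 -0.162] ext [0.118 0.227] all [ 0.359 -0.276 -0.001] [ 0.508 -0.025  0.057]
black_dish 0.86 [179, 97, 257, 158] h 0.028 to
[... 2828 characters left out ...]
all [ 0.783 -0.181 -0.003] [ 0.834 -0.138  0.076]
tamper 0.62 [128, 177, 156, 203] h 0.091 topmid [0.602 0.232] ext [0.031 0.028] all [0.576 0.205 0.002] [0.631 0.256 0.093]
espresso_cup 0.9 [339, 169, 370, 199] h 0.057 topmid [ 0.619 -0.226] ext [0.055 0.057] all [ 0.59  -0.255 -0.002] [ 0.647 -0.198  0.06 ]
clamp_jar 0.92 [374, 114, 436, 167] h 0.134 topmid [ 0.712 -0.322] ext [0.08  0.075] all [ 0.657 -0.685 -0.76 ] [ 0.912 -0.273  0.138]
shaker 0.86 [55, 96, 117, 144] h 0.204 topmid [0.733 0.327] ext [0.034 0.035] all [ 0.689  0.283 -0.761] [0.99  0.727 0.207]
spoon_set 0.9 [226, 84, 288, 143] h 0.018 topmid [ 0.775 -0.014] ext [0.125 0.127] all [ 0.713 -0.087 -0.005] [0.838 0.05  0.022]
```

Run:
```python
from h import *
t=cv2.imread('pics/top0.png');s=cv2.imread('pics/scene0.png')
cv2.imwrite('pics/top1.png',cv2.resize(t,(800,600),interpolation=cv2.INTER_CUBIC))
a=cv2.resize(s[180:310,180:275],(430,590),interpolation=cv2.INTER_CUBIC)
b=cv2.resize(t[85:225,268:338],(295,590),interpolation=cv2.INTER_CUBIC)
cv2.imwrite('pics/stop.png',np.hstack([a,b]))
p=vision.camera('top');W=cloud(p)
for n,t,(z0,z1) in (('bamboo_box',0,(.035,.060)),('black_dish',0,(.018,.032))):
  for cam in('top','scene'):
    p=vision.camera(cam);W=cloud(p)
    m=spotter.regions_of(n,p)[0]['mask'];q=W[m&(p['range_z']>0)]
    q=q[(q[:,2]>z0)&(q[:,2]<z1)]
    # trim outliers
    r=cv2.minAreaRect((q[:,:2]*1000).astype(np.float32));print(n,cam,len(q),r, np.percentile(q[:,2],[5,50,95]).round(3))
    a=W[m]; lo=a[a[:,2]<z0]; print(' low z', np.percentile(lo[:,2],[5,25,50,75,95]).round(3))
    if n=='bamboo_box': lid=a[(a[:,2]<.012)&(a[:,2]>.002)]; print(' lid/floor', cv2.minAreaRect((lid[:,:2]*1000).astype(np.float32)))
```

```text
bamboo_box top 1087 ((450.0098876953125, -160.63946533203125), (217.9809112548828, 82.15795135498047), 80.25672912597656) [0.038 0.049 0.053]
 low z [0.006 0.01  0.012 0.013 0.023]
 lid/floor ((450.4464111328125, -149.333740234375), (233.17752075195312, 80.64004516601562), 76.92037200927734)
bamboo_box scene 1497 ((449.2661437988281, -161.37179565429688), (219.42056274414062, 87.56153869628906), 80.33320617675781) [0.037 0.047 0.054]
 low z [0.01  0.013 0.015 0.023 0.033]
 lid/floor ((452.5674133300781, -152.54273986816406), (237.68829345703125, 81.11334228515625), 80.13270568847656)
black_dish top 1198 ((454.9275817871094, 160.00592041015625), (192.18246459960938, 112.1286392211914), 75.42284393310547) [0.021 0.024 0.027]
 low z [0.004 0.006 0.007 0.008 0.01 ]
black_dish scene 794 ((454.4678955078125, 158.3537139892578), (193.6134490966797, 116.78923797607422), 75.16191101074219) [0.019 0.025 0.028]
 low z [0.004 0.007 0.009 0.01  0.015]
```

View pics/top1.png

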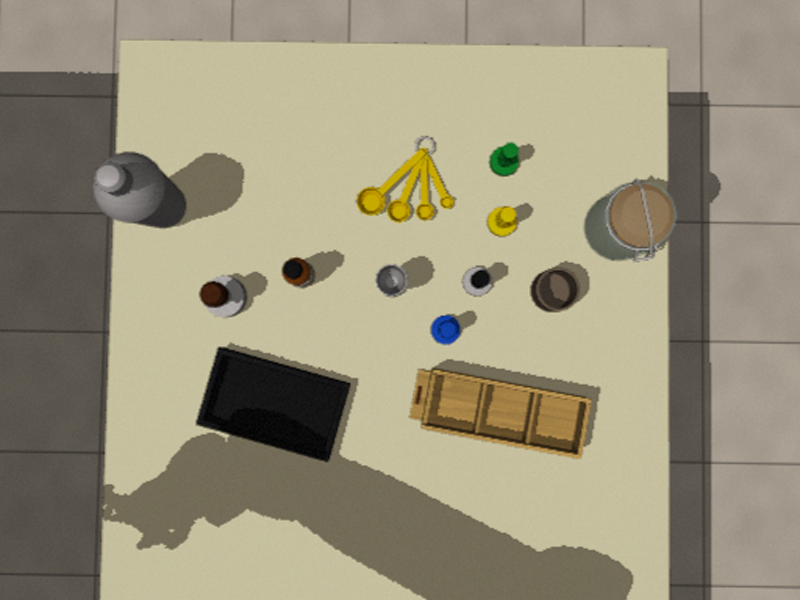

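View pics/stop.png

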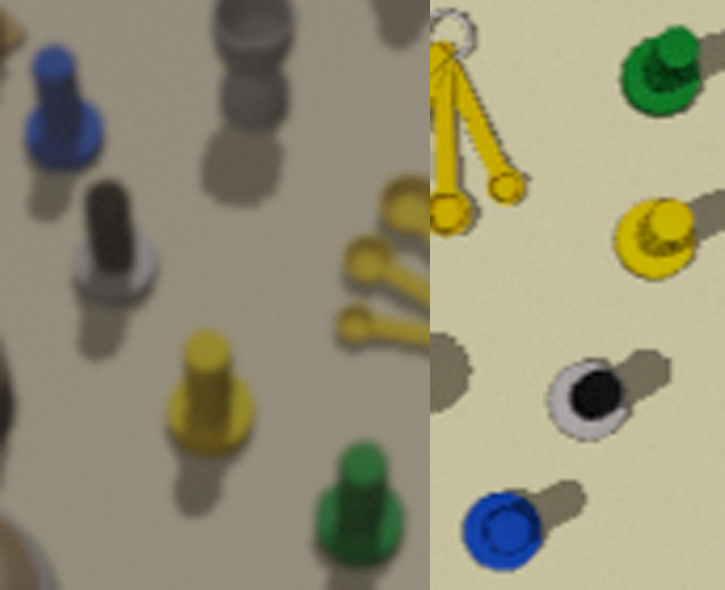

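The four stopper-shaped things in the top view are at (284,210) blue, (306,180) steel with a black plug, (321,143) yellow and (321,103) green. The crop confirms that the steel one with the dark rubber plug, at world (0.632, -0.123), is the one meant. The bottle, tamper, jigger and cup stand in a row beyond the box and dish.

```bash
cat > go.py <<'E'
import sys
from h import *
from scipy.spatial.transform import Rotation as Ro
# python3 go.py x y z yawdeg (yaw = world direction of tool y)
def go(x,y,z,yaw):
    s=readout.state(); R=Ro.from_rotvec(s['eef_rot']); a=np.radians(yaw)
    ya=np.array([np.cos(a),np.sin(a),0]); za=np.array([0,0,-1.]); xa=np.cross(ya,za)
    T=Ro.from_matrix(np.stack([xa,ya,za],1))
    print('at',s['ee_pos'].round(4),'q',s['joint_pos'].round(2),'w',round(s['width'],4))
    print('t mm',(R.inv().apply(np.array([x,y,z])-s['ee_pos'])*1000).round(1),'a deg',np.degrees((R.inv()*T).as_rotvec()).round(2))
if __name__=='__main__': go(*map(float,sys.argv[1:5]))
E
python3 go.py .6375 .125 .18 80.3
python3 - <<'E'
from h import *
for c in('scene','top'):
    p=vision.camera(c);W=cloud(p)
    for n,x,y in(('cup',.619,-.226),('tamper',.602,.232),('jig',.626,-.003),('bottle',.637,.125)):
        q=W[(np.hypot(W[...,0]-x,W[...,1]-y)<.045)&(W[...,2]>.008)]
        h=np.percentile(q[:,2],97);t=q[q[:,2]>h-.006]
        print(c,n,round(h,4),((t.min(0)+t.max(0))/2).round(4),np.ptp(t,axis=0).round(3))
E
```

```text
at [0.2136 0.5069 0.2453] q [1.17 0.09 0.18 1.66 0.   1.57] w 0.0858
t mm [-538.9 -187.3   65.3] a deg [ 1.000e-02 -0.000e+00 -1.315e+01]
scene cup 0.0569 [ 0.6188 -0.2297  0.0553] [0.06  0.059 0.009]
scene tamper 0.0917 [0.604  0.2298 0.0903] [0.031 0.027 0.009]
scene jig 0.0818 [ 0.626  -0.0037  0.0804] [0.043 0.043 0.009]
scene bottle 0.1004 [0.6373 0.1239 0.0986] [0.023 0.024 0.008]
top cup 0.057 [ 0.6201 -0.2281  0.055 ] [0.058 0.058 0.008]
top tamper 0.091 [0.603  0.2311 0.0895] [0.029 0.03  0.009]
top jig 0.0814 [ 0.6261 -0.002   0.0795] [0.042 0.039 0.008]
top bottle 0.1003 [0.6368 0.1268 0.0983] [0.021 0.021 0.008]
```

The manual's scale: shifts go in shares of 0.6 m and turns go in shares of pi/2 rad. Converting my numbers, -0.42 m is -0.7, 0.03 m is 0.05, -13.2 degrees is -0.1467.

Request:
{"name": "jog_arm", "arguments": {"deltas": [{"tx": -0.0417, "ty": -0.0133, "tz": 0.005, "az": -0.0111}, {"tx": -0.1083, "ty": -0.0367, "tz": 0.0133, "az": -0.0222}, {"tx": -0.1833, "ty": -0.0633, "tz": 0.0217, "az": -0.0444}, {"tx": -0.2583, "ty": -0.09, "tz": 0.0317, "az": -0.0556}, {"tx": -0.3333, "ty": -0.1167, "tz": 0.04, "az": -0.0778}, {"tx": -0.4083, "ty": -0.1417, "tz": 0.05, "az": -0.0889}, {"tx": -0.4833, "ty": -0.1667, "tz": 0.0583, "az": -0.1111}, {"tx": -0.5583, "ty": -0.1933, "tz": 0.0667, "az": -0.1222}, {"tx": -0.6333, "ty": -0.22, "tz": 0.0767, "az": -0.1333}, {"tx": -0.7, "ty": -0.2433, "tz": 0.0833, "az": -0.1467}]}}

```text
$.deltas[0]: bad value
```

```bash
python3 go.py .637 .1252 .15 80.3
```

```text
at [0.2136 0.5068 0.2453] q [ 1.17  0.09  0.18  1.66 -0.    1.57] w 0.0855
t mm [-538.4 -187.3   95.3] a deg [  0.     0.   -13.15]
```

In the tool's units: -0.42 m is -0.7, -0.38 m is -0.6333, -13.2 degrees is -0.1467.

Request:
{"name": "jog_arm", "arguments": {"deltas": [{"gripper": 1, "tx": -0.0417, "ty": -0.0133, "tz": 0.005, "ax": 0, "ay": 0, "az": -0.0111}, {"gripper": 1, "tx": -0.1083, "ty": -0.0367, "tz": 0.0133, "ax": 0, "ay": 0, "az": -0.0222}, {"gripper": 1, "tx": -0.1833, "ty": -0.0633, "tz": 0.0217, "ax": 0, "ay": 0, "az": -0.0444}, {"gripper": 1, "tx": -0.2583, "ty": -0.09, "tz": 0.0317, "ax": 0, "ay": 0, "az": -0.0556}, {"gripper": 1, "tx": -0.3333, "ty": -0.1167, "tz": 0.04, "ax": 0, "ay": 0, "az": -0.0778}, {"gripper": 1, "tx": -0.4083, "ty": -0.1417, "tz": 0.05, "ax": 0, "ay": 0, "az": -0.0889}, {"gripper": 1, "tx": -0.4833, "ty": -0.1667, "tz": 0.0583, "ax": 0, "ay": 0, "az": -0.1111}, {"gripper": 1, "tx": -0.5583, "ty": -0.1933, "tz": 0.0667, "ax": 0, "ay": 0, "az": -0.1222}, {"gripper": 1, "tx": -0.6333, "ty": -0.22, "tz": 0.0767, "ax": 0, "ay": 0, "az": -0.1333}, {"gripper": 1, "tx": -0.7, "ty": -0.2433, "tz": 0.0833, "ax": 0, "ay": 0, "az": -0.1467}]}}

```text
t: 2.65
ee_pos: [0.5453, 0.2073, 0.1949]
eef_rot: [0.264, 3.13, -0.0]
wrist_force: [0.6, 1.1, -0.6]
width: 0.0855
gripper_force: 0.0
```

```bash
python3 go.py .637 .1252 .15 80.3
```

```text
at [0.5453 0.2073 0.1949] q [ 0.36  0.15  0.15  1.57 -0.    0.53] w 0.0855
t mm [-104.1  -65.5   44.9] a deg [-0.    0.    0.05]
```

In the tool's units: 0.147 m is 0.245, 0.135 m is 0.225.

Request:
{"name": "jog_arm", "arguments": {"deltas": [{"gripper": 1, "tx": -0.05, "ty": -0.0317, "tz": 0.0167, "ax": 0, "ay": 0, "az": 0}, {"gripper": 1, "tx": -0.1083, "ty": -0.0683, "tz": 0.0333, "ax": 0, "ay": 0, "az": 0}, {"gripper": 1, "tx": -0.1583, "ty": -0.1, "tz": 0.05, "ax": 0, "ay": 0, "az": 0}, {"gripper": 1, "tx": -0.1733, "ty": -0.1092, "tz": 0.075, "ax": 0, "ay": 0, "az": 0}, {"gripper": 1, "tx": -0.1733, "ty": -0.1092, "tz": 0.1083, "ax": 0, "ay": 0, "az": 0}, {"gripper": 1, "tx": -0.1733, "ty": -0.1092, "tz": 0.15, "ax": 0, "ay": 0, "az": 0}, {"gripper": 1, "tx": -0.1733, "ty": -0.1092, "tz": 0.1917, "ax": 0, "ay": 0, "az": 0}, {"gripper": 1, "tx": -0.1733, "ty": -0.1092, "tz": 0.225, "ax": 0, "ay": 0, "az": 0}, {"gripper": 1, "tx": -0.1733, "ty": -0.1092, "tz": 0.245, "ax": 0, "ay": 0, "az": 0}, {"gripper": 1, "tx": -0.1733, "ty": -0.1092, "tz": 0.245, "ax": 0, "ay": 0, "az": 0}]}}

```text
t: 3.65
ee_pos: [0.6341, 0.1274, 0.0463]
eef_rot: [-0.263, -3.127, 0.001]
wrist_force: [0.1, -0.2, -0.4]
width: 0.0852
gripper_force: 0.0
```

Request:
{"name": "jog_arm", "arguments": {"deltas": [{"gripper": 0.4, "tx": 0, "ty": 0, "tz": 0, "ax": 0, "ay": 0, "az": 0}, {"gripper": 0.3, "tx": 0, "ty": 0, "tz": 0, "ax": 0, "ay": 0, "az": 0}, {"gripper": 0.3, "tx": 0, "ty": 0, "tz": 0, "ax": 0, "ay": 0, "az": 0}, {"gripper": 0.3, "tx": 0, "ty": 0, "tz": 0, "ax": 0, "ay": 0, "az": 0}, {"gripper": 0.3, "tx": 0, "ty": 0, "tz": 0, "ax": 0, "ay": 0, "az": 0}, {"gripper": 0.3, "tx": 0, "ty": 0, "tz": 0, "ax": 0, "ay": 0, "az": 0}, {"gripper": 0.2, "tx": 0, "ty": 0, "tz": 0, "ax": 0, "ay": 0, "az": 0}, {"gripper": 0.2, "tx": 0, "ty": 0, "tz": 0, "ax": 0, "ay": 0, "az": 0}, {"gripper": 0.2, "tx": 0, "ty": 0, "tz": 0, "ax": 0, "ay": 0, "az": 0}, {"gripper": 0.2, "tx": 0, "ty": 0, "tz": 0, "ax": 0, "ay": 0, "az": 0}]}}

```text
t: 4.65
ee_pos: [0.6361, 0.1271, 0.0496]
eef_rot: [0.264, 3.129, 0.0]
wrist_force: [-1.2, -1.6, 5.8]
width: 0.0365
gripper_force: 59.8
```

```bash
python3 go.py .4498 -.161 .16 80.3
```

```text
at [0.6361 0.1271 0.0496] q [ 0.2   0.33  0.08  1.32 -0.    0.37] w 0.0365
t mm [ 135.1 -315.2 -110.7] a deg [0.02 0.11 0.04]
```

In the tool's units: -0.181 m is -0.3017, -0.11 m is -0.1833.

Request:
{"name": "jog_arm", "arguments": {"deltas": [{"gripper": 0.2, "tx": 0, "ty": 0, "tz": -0.0167, "ax": 0, "ay": 0, "az": 0}, {"gripper": 0.2, "tx": 0, "ty": 0, "tz": -0.05, "ax": 0, "ay": 0, "az": 0}, {"gripper": 0.2, "tx": 0, "ty": 0, "tz": -0.0917, "ax": 0, "ay": 0, "az": 0}, {"gripper": 0.2, "tx": 0, "ty": 0, "tz": -0.1333, "ax": 0, "ay": 0, "az": 0}, {"gripper": 0.2, "tx": 0.0083, "ty": -0.02, "tz": -0.1667, "ax": 0, "ay": 0, "az": 0}, {"gripper": 0.2, "tx": 0.025, "ty": -0.06, "tz": -0.1833, "ax": 0, "ay": 0, "az": 0}, {"gripper": 0.2, "tx": 0.05, "ty": -0.1167, "tz": -0.1833, "ax": 0, "ay": 0, "az": 0}, {"gripper": 0.2, "tx": 0.0767, "ty": -0.1783, "tz": -0.1833, "ax": 0, "ay": 0, "az": 0}, {"gripper": 0.2, "tx": 0.1033, "ty": -0.24, "tz": -0.1833, "ax": 0, "ay": 0, "az": 0}, {"gripper": 0.2, "tx": 0.13, "ty": -0.3017, "tz": -0.1833, "ax": 0, "ay": 0, "az": 0}]}}

```text
t: 5.65
ee_pos: [0.5272, -0.0392, 0.1589]
eef_rot: [0.264, 3.13, 0.0]
wrist_force: [0.7, -0.1, -0.6]
width: 0.0363
gripper_force: 60.0
```

```bash
python3 go.py .4498 -.161 .14 80.3
```

```text
at [ 0.5272 -0.0392  0.1589] q [-0.07  0.02 -0.06  1.49  0.    0.09] w 0.0363
t mm [  55.9 -133.1   18.8] a deg [0.01 0.03 0.07]
```

In the tool's units: -0.133 m is -0.2217, 0.01 m is 0.0167.

Request:
{"name": "jog_arm", "arguments": {"deltas": [{"gripper": 0.2, "tx": 0.0233, "ty": -0.0567, "tz": 0, "ax": 0, "ay": 0, "az": 0}, {"gripper": 0.2, "tx": 0.0467, "ty": -0.11, "tz": 0, "ax": 0, "ay": 0, "az": 0}, {"gripper": 0.2, "tx": 0.0667, "ty": -0.1583, "tz": 0, "ax": 0, "ay": 0, "az": 0}, {"gripper": 0.2, "tx": 0.0833, "ty": -0.1967, "tz": 0, "ax": 0, "ay": 0, "az": 0}, {"gripper": 0.2, "tx": 0.0917, "ty": -0.2167, "tz": 0, "ax": 0, "ay": 0, "az": 0}, {"gripper": 0.2, "tx": 0.0933, "ty": -0.2217, "tz": 0.0167, "ax": 0, "ay": 0, "az": 0}, {"gripper": 0.2, "tx": 0.0933, "ty": -0.2217, "tz": 0.0417, "ax": 0, "ay": 0, "az": 0}, {"gripper": 0.2, "tx": 0.0933, "ty": -0.2217, "tz": 0.0583, "ax": 0, "ay": 0, "az": 0}, {"gripper": 0.2, "tx": 0.0933, "ty": -0.2217, "tz": 0.0583, "ax": 0, "ay": 0, "az": 0}, {"gripper": 0.2, "tx": 0.0933, "ty": -0.2217, "tz": 0.0583, "ax": 0, "ay": 0, "az": 0}]}}

```text
t: 6.65
ee_pos: [0.4508, -0.1592, 0.1227]
eef_rot: [-0.262, -3.13, -0.001]
wrist_force: [0.7, 0.3, -1.2]
width: 0.0362
gripper_force: 60.0
```

```bash
python3 go.py .4498 -.161 .064 80.3; python3 -c "
from h import *
p=vision.camera('scene');im=p['image'][80:260,60:300,::-1];cv2.imwrite('pics/b.png',cv2.resize(im,(800,600)))"
```

```text
at [ 0.4508 -0.1592  0.1227] q [-0.34 -0.1  -0.24  1.43  0.   -0.17] w 0.0362
t mm [ 0.6 -1.9 58.7] a deg [ 0.01 -0.06  0.11]
```

View pics/b.png

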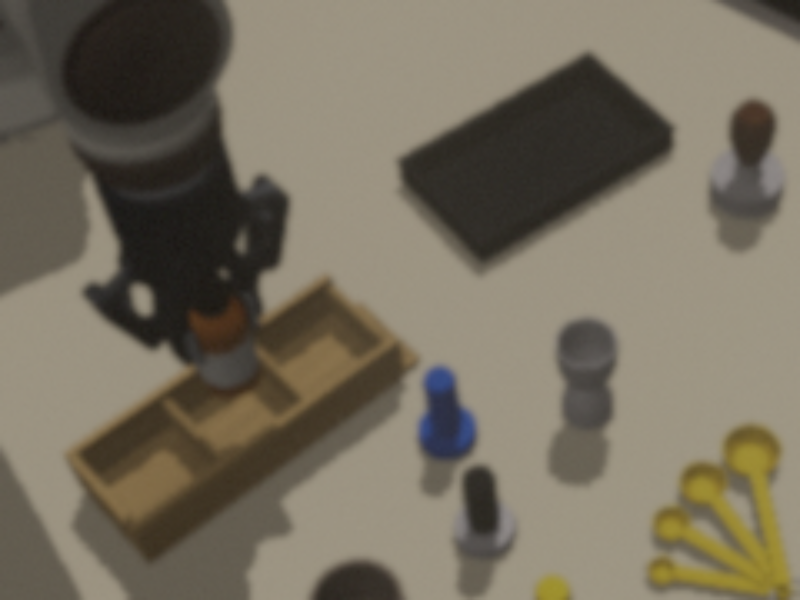

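The bottle, at (225,345), hangs upright over the middle compartment.

Request:
{"name": "jog_arm", "arguments": {"deltas": [{"gripper": 0.2, "tx": 0.0008, "ty": -0.0033, "tz": 0.0133, "ax": 0, "ay": 0, "az": 0}, {"gripper": 0.2, "tx": 0.0008, "ty": -0.0033, "tz": 0.0333, "ax": 0, "ay": 0, "az": 0}, {"gripper": 0.2, "tx": 0.0008, "ty": -0.0033, "tz": 0.0533, "ax": 0, "ay": 0, "az": 0}, {"gripper": 0.2, "tx": 0.0008, "ty": -0.0033, "tz": 0.07, "ax": 0, "ay": 0, "az": 0}, {"gripper": 0.2, "tx": 0.0008, "ty": -0.0033, "tz": 0.0833, "ax": 0, "ay": 0, "az": 0}, {"gripper": 0.2, "tx": 0.0008, "ty": -0.0033, "tz": 0.0917, "ax": 0, "ay": 0, "az": 0}, {"gripper": 0.2, "tx": 0.0008, "ty": -0.0033, "tz": 0.0967, "ax": 0, "ay": 0, "az": 0}, {"gripper": 0.2, "tx": 0.0008, "ty": -0.0033, "tz": 0.0992, "ax": 0, "ay": 0, "az": 0}, {"gripper": 0.2, "tx": 0.0008, "ty": -0.0033, "tz": 0.1008, "ax": 0, "ay": 0, "az": 0}, {"gripper": 0.2, "tx": 0.0008, "ty": -0.0033, "tz": 0.1008, "ax": 0, "ay": 0, "az": 0}]}}

```text
t: 7.7
ee_pos: [0.45, -0.1618, 0.063]
eef_rot: [0.264, 3.13, -0.0]
wrist_force: [0.0, -0.0, -1.4]
width: 0.0364
gripper_force: 60.0
```

In the tool's units: 0.0015 m is 0.0025, 0.0012 m is 0.002.

Request:
{"name": "jog_arm", "arguments": {"deltas": [{"gripper": 0.2, "tx": 0, "ty": 0, "tz": 0.0005, "ax": 0, "ay": 0, "az": 0}, {"gripper": 0.2, "tx": 0, "ty": 0, "tz": 0.001, "ax": 0, "ay": 0, "az": 0}, {"gripper": 0.2, "tx": 0, "ty": 0, "tz": 0.0015, "ax": 0, "ay": 0, "az": 0}, {"gripper": 0.2, "tx": 0, "ty": 0, "tz": 0.002, "ax": 0, "ay": 0, "az": 0}, {"gripper": 0.2, "tx": 0, "ty": 0, "tz": 0.0025, "ax": 0, "ay": 0, "az": 0}, {"gripper": 0.2, "tx": 0, "ty": 0, "tz": 0.0025, "ax": 0, "ay": 0, "az": 0}, {"gripper": 0.2, "tx": 0, "ty": 0, "tz": 0.0025, "ax": 0, "ay": 0, "az": 0}, {"gripper": 0.2, "tx": 0, "ty": 0, "tz": 0.0025, "ax": 0, "ay": 0, "az": 0}, {"gripper": 0.2, "tx": 0, "ty": 0, "tz": 0.0025, "ax": 0, "ay": 0, "az": 0}, {"gripper": 0.2, "tx": 0, "ty": 0, "tz": 0.0025, "ax": 0, "ay": 0, "az": 0}]}}

```text
t: 8.7
ee_pos: [0.4501, -0.1619, 0.0617]
eef_rot: [0.264, 3.13, -0.0]
wrist_force: [-0.3, -0.8, 6.3]
width: 0.0361
gripper_force: 60.5
```

In the tool's units: -0.1 m is -0.1667, -0.09 m is -0.15.

Request:
{"name": "jog_arm", "arguments": {"deltas": [{"gripper": 0.45, "tx": 0, "ty": 0, "tz": 0, "ax": 0, "ay": 0, "az": 0}, {"gripper": 0.5, "tx": 0, "ty": 0, "tz": 0, "ax": 0, "ay": 0, "az": 0}, {"gripper": 0.6, "tx": 0, "ty": 0, "tz": 0, "ax": 0, "ay": 0, "az": 0}, {"gripper": 0.65, "tx": 0, "ty": 0, "tz": 0, "ax": 0, "ay": 0, "az": 0}, {"gripper": 0.65, "tx": 0, "ty": 0, "tz": -0.0083, "ax": 0, "ay": 0, "az": 0}, {"gripper": 0.65, "tx": 0, "ty": 0, "tz": -0.0333, "ax": 0, "ay": 0, "az": 0}, {"gripper": 0.65, "tx": 0, "ty": 0, "tz": -0.0667, "ax": 0, "ay": 0, "az": 0}, {"gripper": 0.65, "tx": 0, "ty": 0, "tz": -0.1083, "ax": 0, "ay": 0, "az": 0}, {"gripper": 0.65, "tx": 0, "ty": 0, "tz": -0.15, "ax": 0, "ay": 0, "az": 0}, {"gripper": 0.65, "tx": 0, "ty": 0, "tz": -0.1667, "ax": 0, "ay": 0, "az": 0}]}}

```text
t: 9.7
ee_pos: [0.4508, -0.1621, 0.1648]
eef_rot: [0.264, 3.126, -0.002]
wrist_force: [0.0, -0.9, 1.6]
width: 0.0559
gripper_force: 0.0
```

```bash
python3 go.py .626 -.003 .15 -9.7
```

```text
at [ 0.4508 -0.1621  0.1648] q [-0.35 -0.1  -0.17  1.5   0.   -0.18] w 0.0559
t mm [-146.   186.2   15.3] a deg [ 0.15  0.22 90.05]
```

In the tool's units: 0.186 m is 0.31, 0.176 m is 0.2933, 78 degrees is 0.8667.

Request:
{"name": "jog_arm", "arguments": {"deltas": [{"gripper": 0.85, "tx": -0.0083, "ty": 0.01, "tz": 0, "ax": 0, "ay": 0, "az": 0.0667}, {"gripper": 0.85, "tx": -0.0333, "ty": 0.0417, "tz": 0, "ax": 0, "ay": 0, "az": 0.1556}, {"gripper": 0.85, "tx": -0.0617, "ty": 0.0783, "tz": 0, "ax": 0, "ay": 0, "az": 0.2444}, {"gripper": 0.85, "tx": -0.0917, "ty": 0.1167, "tz": 0, "ax": 0, "ay": 0, "az": 0.3333}, {"gripper": 0.85, "tx": -0.1217, "ty": 0.155, "tz": 0, "ax": 0, "ay": 0, "az": 0.4222}, {"gripper": 0.85, "tx": -0.15, "ty": 0.1917, "tz": 0, "ax": 0, "ay": 0, "az": 0.5111}, {"gripper": 0.85, "tx": -0.18, "ty": 0.23, "tz": 0, "ax": 0, "ay": 0, "az": 0.6}, {"gripper": 0.85, "tx": -0.2083, "ty": 0.2667, "tz": 0, "ax": 0, "ay": 0, "az": 0.6889}, {"gripper": 0.85, "tx": -0.23, "ty": 0.2933, "tz": 0, "ax": 0, "ay": 0, "az": 0.7778}, {"gripper": 0.85, "tx": -0.2433, "ty": 0.31, "tz": 0, "ax": 0, "ay": 0, "az": 0.8667}]}}

```text
t: 10.7
ee_pos: [0.6259, -0.0017, 0.1608]
eef_rot: [-2.18, -2.261, 0.0]
wrist_force: [-0.6, -0.4, 0.3]
width: 0.0726
gripper_force: 0.0
```

```bash
python3 go.py .626 -.003 .061 -9.7
python3 - <<'E'
from h import *
for c in('top','scene'):
    p=vision.camera(c);W=cloud(p)
    q=W[(np.hypot(W[...,0]-.45,W[...,1]+.161)<.03)&(W[...,2]>.092)&(W[...,2]<.13)]
    print(c,len(q),((q.min(0)+q.max(0))/2).round(4),np.ptp(q,axis=0).round(3),np.percentile(q[:,2],97))
    m=spotter.regions_of('bamboo_box',p)[0]['mask'];q=W[m];q=q[(q[:,2]>.035)&(q[:,2]<.058)]
    print(cv2.minAreaRect((q[:,:2]*1000).astype(np.float32)))
E
```

```text
at [ 0.6259 -0.0017  0.1608] q [-0.    0.26  0.2   1.52  0.    1.53] w 0.0726
t mm [-1.4  0.1 99.8] a deg [-3.000e-02 -1.000e-02  1.178e+01]
top 126 [ 0.452  -0.1619  0.1029] [0.024 0.023 0.02 ] 0.11231170109701441
((448.1903076171875, -173.51242065429688), (191.8260955810547, 81.46763610839844), 80.27680206298828)
scene 133 [ 0.4511 -0.1644  0.1032] [0.024 0.022 0.022] 0.11407172180324102
((449.2757873535156, -162.214111328125), (218.63226318359375, 84.98155212402344), 80.65475463867188)
```

In the tool's units: 0.099 m is 0.165, 0.02 m is 0.0333, 11.8 degrees is 0.1311.

Request:
{"name": "jog_arm", "arguments": {"deltas": [{"gripper": 0.85, "tx": -0.0008, "ty": 0, "tz": 0.0083, "ax": 0, "ay": 0, "az": 0.0667}, {"gripper": 0.85, "tx": -0.0017, "ty": 0, "tz": 0.0333, "ax": 0, "ay": 0, "az": 0.1222}, {"gripper": 0.85, "tx": -0.0023, "ty": 0, "tz": 0.0667, "ax": 0, "ay": 0, "az": 0.1311}, {"gripper": 0.85, "tx": -0.0023, "ty": 0, "tz": 0.1, "ax": 0, "ay": 0, "az": 0.1311}, {"gripper": 0.85, "tx": -0.0023, "ty": 0, "tz": 0.1333, "ax": 0, "ay": 0, "az": 0.1311}, {"gripper": 0.85, "tx": -0.0023, "ty": 0, "tz": 0.1583, "ax": 0, "ay": 0, "az": 0.1311}, {"gripper": 0.85, "tx": -0.0023, "ty": 0, "tz": 0.165, "ax": 0, "ay": 0, "az": 0.1311}, {"gripper": 0.85, "tx": -0.0023, "ty": 0, "tz": 0.165, "ax": 0, "ay": 0, "az": 0.1311}, {"gripper": 0.6, "tx": -0.0023, "ty": 0, "tz": 0.165, "ax": 0, "ay": 0, "az": 0.1311}, {"gripper": 0.6, "tx": -0.0023, "ty": 0, "tz": 0.165, "ax": 0, "ay": 0, "az": 0.1311}]}}

```text
t: 11.9
ee_pos: [0.6256, -0.0044, 0.0635]
eef_rot: [2.396, 2.031, 0.002]
wrist_force: [0.1, -0.4, -0.1]
width: 0.0511
gripper_force: 0.0
```

Request:
{"name": "jog_arm", "arguments": {"deltas": [{"gripper": 0.4, "tx": 0, "ty": 0, "tz": 0, "ax": 0, "ay": 0, "az": 0}, {"gripper": 0.4, "tx": 0, "ty": 0, "tz": 0, "ax": 0, "ay": 0, "az": 0}, {"gripper": 0.4, "tx": 0, "ty": 0, "tz": 0, "ax": 0, "ay": 0, "az": 0}, {"gripper": 0.3, "tx": 0, "ty": 0, "tz": 0, "ax": 0, "ay": 0, "az": 0}, {"gripper": 0.3, "tx": 0, "ty": 0, "tz": 0, "ax": 0, "ay": 0, "az": 0}, {"gripper": 0.3, "tx": 0, "ty": 0, "tz": 0, "ax": 0, "ay": 0, "az": 0}, {"gripper": 0.3, "tx": 0, "ty": 0, "tz": 0, "ax": 0, "ay": 0, "az": 0}, {"gripper": 0.3, "tx": 0, "ty": 0, "tz": 0, "ax": 0, "ay": 0, "az": 0}, {"gripper": 0.3, "tx": 0, "ty": 0, "tz": 0, "ax": 0, "ay": 0, "az": 0}, {"gripper": 0.3, "tx": 0, "ty": 0, "tz": 0, "ax": 0, "ay": 0, "az": 0}]}}

```text
t: 12.9
ee_pos: [0.6258, -0.0043, 0.0637]
eef_rot: [2.396, 2.03, 0.003]
wrist_force: [1.1, -0.4, 5.0]
width: 0.041
gripper_force: 60.3
```

```bash
python3 go.py .4612 -.0925 .16 -9.7
```

```text
at [ 0.6258 -0.0043  0.0637] q [-0.01  0.27  0.03  1.33 -0.    1.73] w 0.041
t mm [-114.  -147.7  -96.7] a deg [ 0.13 -0.02  0.26]
```

In the tool's units: -0.1475 m is -0.2458, -0.03 m is -0.05.

Request:
{"name": "jog_arm", "arguments": {"deltas": [{"gripper": 0.3, "tx": 0, "ty": 0, "tz": -0.0167, "ax": 0, "ay": 0, "az": 0}, {"gripper": 0.3, "tx": 0, "ty": 0, "tz": -0.05, "ax": 0, "ay": 0, "az": 0}, {"gripper": 0.3, "tx": -0.0083, "ty": -0.01, "tz": -0.0917, "ax": 0, "ay": 0, "az": 0}, {"gripper": 0.3, "tx": -0.03, "ty": -0.04, "tz": -0.1333, "ax": 0, "ay": 0, "az": 0}, {"gripper": 0.3, "tx": -0.06, "ty": -0.0783, "tz": -0.15, "ax": 0, "ay": 0, "az": 0}, {"gripper": 0.3, "tx": -0.095, "ty": -0.1233, "tz": -0.15, "ax": 0, "ay": 0, "az": 0}, {"gripper": 0.3, "tx": -0.13, "ty": -0.1683, "tz": -0.15, "ax": 0, "ay": 0, "az": 0}, {"gripper": 0.3, "tx": -0.1617, "ty": -0.21, "tz": -0.15, "ax": 0, "ay": 0, "az": 0}, {"gripper": 0.3, "tx": -0.1833, "ty": -0.2383, "tz": -0.1333, "ax": 0, "ay": 0, "az": 0}, {"gripper": 0.3, "tx": -0.19, "ty": -0.2458, "tz": -0.1167, "ax": 0, "ay": 0, "az": 0}]}}

```text
t: 13.9
ee_pos: [0.4596, -0.0932, 0.1329]
eef_rot: [2.397, 2.029, 0.001]
wrist_force: [0.9, -0.4, -1.2]
width: 0.0413
gripper_force: 61.0
```

In the tool's units: 0.01 m is 0.0167, 0.008 m is 0.0133.

Request:
{"name": "jog_arm", "arguments": {"deltas": [{"gripper": 0.3, "tx": 0, "ty": 0, "tz": 0.0133, "ax": 0, "ay": 0, "az": 0}, {"gripper": 0.3, "tx": 0, "ty": 0, "tz": 0.0167, "ax": 0, "ay": 0, "az": 0}, {"gripper": 0.3, "tx": 0, "ty": 0, "tz": 0.0167, "ax": 0, "ay": 0, "az": 0}, {"gripper": 0.3, "tx": 0, "ty": 0, "tz": 0.0167, "ax": 0, "ay": 0, "az": 0}, {"gripper": 0.3, "tx": 0, "ty": 0, "tz": 0.0167, "ax": 0, "ay": 0, "az": 0}, {"gripper": 0.3, "tx": 0, "ty": 0, "tz": 0.0167, "ax": 0, "ay": 0, "az": 0}, {"gripper": 0.3, "tx": 0, "ty": 0, "tz": 0.0167, "ax": 0, "ay": 0, "az": 0}, {"gripper": 0.3, "tx": 0, "ty": 0, "tz": 0.0167, "ax": 0, "ay": 0, "az": 0}, {"gripper": 0.3, "tx": 0, "ty": 0, "tz": 0.0167, "ax": 0, "ay": 0, "az": 0}, {"gripper": 0.3, "tx": 0, "ty": 0, "tz": 0.0167, "ax": 0, "ay": 0, "az": 0}]}}

```text
t: 14.9
ee_pos: [0.4609, -0.0925, 0.1223]
eef_rot: [2.397, 2.031, 0.0]
wrist_force: [-0.4, 0.3, -1.6]
width: 0.0411
gripper_force: 60.9
```

```bash
python3 go.py .4612 -.0925 .076 -9.7; python3 -c "
from h import *
p=vision.camera('scene');im=p['image'][80:260,60:300,::-1];cv2.imwrite('pics/c.png',cv2.resize(im,(800,600)))"
```

```text
at [ 0.4609 -0.0925  0.1223] q [-0.2  -0.12 -0.26  1.42  0.    1.54] w 0.0411
t mm [ 0.1  0.3 46.3] a deg [0.01 0.   0.25]
```

View pics/c.png

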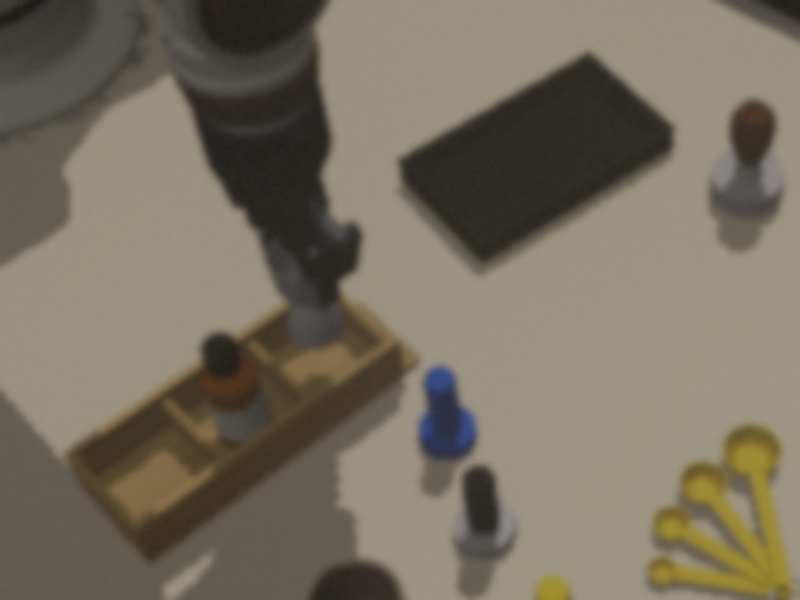

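The bottle stands in the middle compartment at (235,390). The jigger, at (315,325), hangs over the +y compartment.

In the tool's units: 0.0465 m is 0.0775, 0.046 m is 0.0767.

Request:
{"name": "jog_arm", "arguments": {"deltas": [{"gripper": 0.3, "tx": 0, "ty": 0, "tz": 0.0133, "ax": 0, "ay": 0, "az": 0}, {"gripper": 0.3, "tx": 0, "ty": 0, "tz": 0.0333, "ax": 0, "ay": 0, "az": 0}, {"gripper": 0.3, "tx": 0, "ty": 0, "tz": 0.0533, "ax": 0, "ay": 0, "az": 0}, {"gripper": 0.3, "tx": 0, "ty": 0, "tz": 0.0667, "ax": 0, "ay": 0, "az": 0}, {"gripper": 0.3, "tx": 0, "ty": 0, "tz": 0.0717, "ax": 0, "ay": 0, "az": 0}, {"gripper": 0.3, "tx": 0, "ty": 0, "tz": 0.0742, "ax": 0, "ay": 0, "az": 0}, {"gripper": 0.3, "tx": 0, "ty": 0, "tz": 0.0758, "ax": 0, "ay": 0, "az": 0}, {"gripper": 0.3, "tx": 0, "ty": 0, "tz": 0.0767, "ax": 0, "ay": 0, "az": 0}, {"gripper": 0.3, "tx": 0, "ty": 0, "tz": 0.0775, "ax": 0, "ay": 0, "az": 0}, {"gripper": 0.3, "tx": 0, "ty": 0, "tz": 0.0775, "ax": 0, "ay": 0, "az": 0}]}}

```text
t: 15.95
ee_pos: [0.461, -0.0926, 0.076]
eef_rot: [2.397, 2.031, 0.0]
wrist_force: [0.7, -0.2, -1.5]
width: 0.0406
gripper_force: 61.0
```

In the tool's units: 0.001 m is 0.0017, 0.0009 m is 0.0015.

Request:
{"name": "jog_arm", "arguments": {"deltas": [{"gripper": 0.3, "tx": 0, "ty": 0, "tz": 0.0005, "ax": 0, "ay": 0, "az": 0}, {"gripper": 0.3, "tx": 0, "ty": 0, "tz": 0.001, "ax": 0, "ay": 0, "az": 0}, {"gripper": 0.3, "tx": 0, "ty": 0, "tz": 0.0015, "ax": 0, "ay": 0, "az": 0}, {"gripper": 0.3, "tx": 0, "ty": 0, "tz": 0.0017, "ax": 0, "ay": 0, "az": 0}, {"gripper": 0.3, "tx": 0, "ty": 0, "tz": 0.0017, "ax": 0, "ay": 0, "az": 0}, {"gripper": 0.3, "tx": 0, "ty": 0, "tz": 0.0017, "ax": 0, "ay": 0, "az": 0}, {"gripper": 0.3, "tx": 0, "ty": 0, "tz": 0.0017, "ax": 0, "ay": 0, "az": 0}, {"gripper": 0.3, "tx": 0, "ty": 0, "tz": 0.0017, "ax": 0, "ay": 0, "az": 0}, {"gripper": 0.3, "tx": 0, "ty": 0, "tz": 0.0017, "ax": 0, "ay": 0, "az": 0}, {"gripper": 0.3, "tx": 0, "ty": 0, "tz": 0.0017, "ax": 0, "ay": 0, "az": 0}]}}

```text
t: 16.95
ee_pos: [0.4611, -0.0925, 0.0756]
eef_rot: [2.396, 2.031, 0.001]
wrist_force: [-1.6, 0.2, 5.6]
width: 0.041
gripper_force: 61.5
```

Contact. I'll release and rise.

In the tool's units: -0.075 m is -0.125, -0.06 m is -0.1.

Request:
{"name": "jog_arm", "arguments": {"deltas": [{"gripper": 0.52, "tx": 0, "ty": 0, "tz": 0, "ax": 0, "ay": 0, "az": 0}, {"gripper": 0.6, "tx": 0, "ty": 0, "tz": 0, "ax": 0, "ay": 0, "az": 0}, {"gripper": 0.7, "tx": 0, "ty": 0, "tz": 0, "ax": 0, "ay": 0, "az": 0}, {"gripper": 0.7, "tx": 0, "ty": 0, "tz": 0, "ax": 0, "ay": 0, "az": 0}, {"gripper": 0.7, "tx": 0, "ty": 0, "tz": -0.0083, "ax": 0, "ay": 0, "az": 0}, {"gripper": 0.7, "tx": 0, "ty": 0, "tz": -0.0333, "ax": 0, "ay": 0, "az": 0}, {"gripper": 0.7, "tx": 0, "ty": 0, "tz": -0.0667, "ax": 0, "ay": 0, "az": 0}, {"gripper": 0.7, "tx": 0, "ty": 0, "tz": -0.1, "ax": 0, "ay": 0, "az": 0}, {"gripper": 0.7, "tx": 0, "ty": 0, "tz": -0.125, "ax": 0, "ay": 0, "az": 0}, {"gripper": 0.7, "tx": 0, "ty": 0, "tz": -0.125, "ax": 0, "ay": 0, "az": 0}]}}

```text
t: 17.95
ee_pos: [0.462, -0.0928, 0.1526]
eef_rot: [2.394, 2.029, 0.004]
wrist_force: [0.2, -0.7, 0.5]
width: 0.0598
gripper_force: 0.0
```

```bash
python3 go.py .632 -.1235 .15 -9.7
```

```text
at [ 0.462  -0.0928  0.1526] q [-0.2  -0.12 -0.21  1.48 -0.    1.54] w 0.0598
t mm [ -2.4 172.8   3.3] a deg [0.23 0.01 0.25]
```

In the tool's units: 0.173 m is 0.2883, 0.15 m is 0.25.

Request:
{"name": "jog_arm", "arguments": {"deltas": [{"gripper": 0.6, "tx": 0, "ty": 0.0167, "tz": 0, "ax": 0, "ay": 0, "az": 0}, {"gripper": 0.6, "tx": 0, "ty": 0.0667, "tz": 0, "ax": 0, "ay": 0, "az": 0}, {"gripper": 0.6, "tx": -0.0017, "ty": 0.1333, "tz": 0, "ax": 0, "ay": 0, "az": 0}, {"gripper": 0.6, "tx": -0.0033, "ty": 0.2, "tz": 0, "ax": 0, "ay": 0, "az": 0}, {"gripper": 0.6, "tx": -0.0042, "ty": 0.25, "tz": 0, "ax": 0, "ay": 0, "az": 0}, {"gripper": 0.6, "tx": -0.0042, "ty": 0.28, "tz": 0, "ax": 0, "ay": 0, "az": 0}, {"gripper": 0.6, "tx": -0.0042, "ty": 0.2883, "tz": 0.0083, "ax": 0, "ay": 0, "az": 0}, {"gripper": 0.6, "tx": -0.0042, "ty": 0.2883, "tz": 0.0333, "ax": 0, "ay": 0, "az": 0}, {"gripper": 0.6, "tx": -0.0042, "ty": 0.2883, "tz": 0.0667, "ax": 0, "ay": 0, "az": 0}, {"gripper": 0.6, "tx": -0.0042, "ty": 0.2883, "tz": 0.0667, "ax": 0, "ay": 0, "az": 0}]}}

```text
t: 18.95
ee_pos: [0.6286, -0.1229, 0.1055]
eef_rot: [-2.393, -2.028, 0.006]
wrist_force: [0.0, -0.6, 0.1]
width: 0.0514
gripper_force: 0.0
```

```bash
python3 go.py .632 -.1235 .055 -9.7; python3 -c "
from h import *
p=vision.camera('scene');im=p['image'][120:300,80:320,::-1];cv2.imwrite('pics/d.png',cv2.resize(im,(800,600)))"
```

```text
at [ 0.6286 -0.1229  0.1055] q [-0.19  0.3   0.15  1.43 -0.    1.54] w 0.0514
t mm [-0.   3.8 50.5] a deg [-0.35 -0.01  0.25]
```

View pics/d.png

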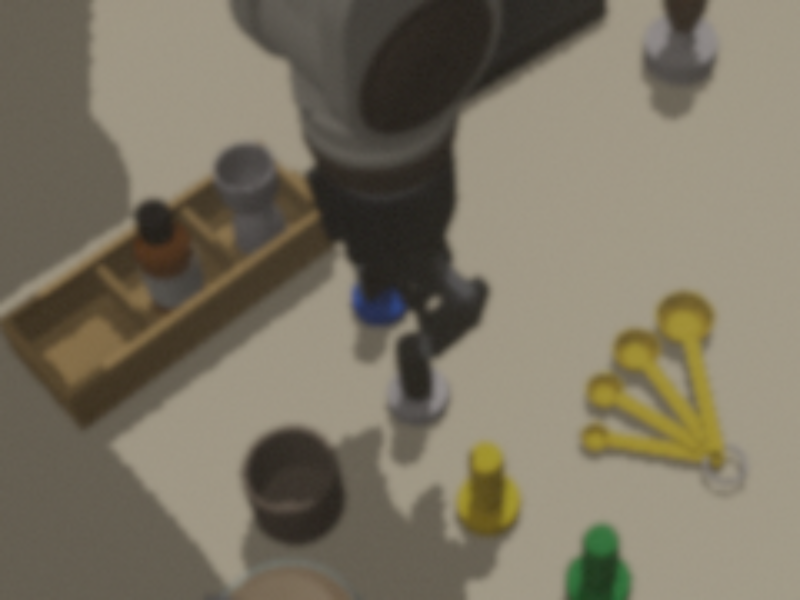

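The jigger and bottle stand upright in their compartments. The gripper is over the black-plug stopper at (415,375), and the blue one at (378,300) is clear of it.

In the tool's units: 0.054 m is 0.09, 0.05 m is 0.0833.

Request:
{"name": "jog_arm", "arguments": {"deltas": [{"gripper": 0.6, "tx": 0, "ty": 0.0017, "tz": 0, "ax": 0, "ay": 0, "az": 0}, {"gripper": 0.6, "tx": 0, "ty": 0.0017, "tz": 0.0167, "ax": 0, "ay": 0, "az": 0}, {"gripper": 0.6, "tx": 0, "ty": 0.0017, "tz": 0.0417, "ax": 0, "ay": 0, "az": 0}, {"gripper": 0.6, "tx": 0, "ty": 0.0017, "tz": 0.0667, "ax": 0, "ay": 0, "az": 0}, {"gripper": 0.6, "tx": 0, "ty": 0.0017, "tz": 0.0833, "ax": 0, "ay": 0, "az": 0}, {"gripper": 0.6, "tx": 0, "ty": 0.0017, "tz": 0.09, "ax": 0, "ay": 0, "az": 0}, {"gripper": 0.6, "tx": 0, "ty": 0.0017, "tz": 0.09, "ax": 0, "ay": 0, "az": 0}, {"gripper": 0.4, "tx": 0, "ty": 0.0017, "tz": 0.09, "ax": 0, "ay": 0, "az": 0}, {"gripper": 0.3, "tx": 0, "ty": 0.0017, "tz": 0.09, "ax": 0, "ay": 0, "az": 0}, {"gripper": 0.1, "tx": 0, "ty": 0.0017, "tz": 0.09, "ax": 0, "ay": 0, "az": 0}]}}

```text
t: 20.0
ee_pos: [0.6325, -0.1236, 0.0567]
eef_rot: [2.396, 2.03, 0.001]
wrist_force: [-0.1, -1.1, 1.6]
width: 0.0203
gripper_force: 58.6
```

Request:
{"name": "jog_arm", "arguments": {"deltas": [{"gripper": 0.1, "tx": 0, "ty": 0, "tz": 0, "ax": 0, "ay": 0, "az": 0}, {"gripper": 0.1, "tx": 0, "ty": 0, "tz": 0, "ax": 0, "ay": 0, "az": 0}, {"gripper": 0.1, "tx": 0, "ty": 0, "tz": 0, "ax": 0, "ay": 0, "az": 0}, {"gripper": 0.1, "tx": 0, "ty": 0, "tz": 0, "ax": 0, "ay": 0, "az": 0}, {"gripper": 0.1, "tx": 0, "ty": 0, "tz": 0, "ax": 0, "ay": 0, "az": 0}, {"gripper": 0.1, "tx": 0, "ty": 0, "tz": 0, "ax": 0, "ay": 0, "az": 0}, {"gripper": 0.1, "tx": 0, "ty": 0, "tz": 0, "ax": 0, "ay": 0, "az": 0}, {"gripper": 0.1, "tx": 0, "ty": 0, "tz": 0, "ax": 0, "ay": 0, "az": 0}, {"gripper": 0.1, "tx": 0, "ty": 0, "tz": 0, "ax": 0, "ay": 0, "az": 0}, {"gripper": 0.1, "tx": 0, "ty": 0, "tz": 0, "ax": 0, "ay": 0, "az": 0}]}}

```text
t: 21.0
ee_pos: [0.6325, -0.1236, 0.0567]
eef_rot: [2.396, 2.03, 0.001]
wrist_force: [-1.2, 0.4, 5.7]
width: 0.0204
gripper_force: 58.7
```

```bash
python3 go.py .438 -.2305 .13 -9.7
```

```text
at [ 0.6325 -0.1236  0.0567] q [-0.19  0.32  0.08  1.33 -0.    1.54] w 0.0204
t mm [-137.3 -174.2  -73.6] a deg [0.08 0.   0.25]
```

In the tool's units: -0.172 m is -0.2867, -0.13 m is -0.2167.

Request:
{"name": "jog_arm", "arguments": {"deltas": [{"gripper": 0.1, "tx": 0, "ty": 0, "tz": -0.0167, "ax": 0, "ay": 0, "az": 0}, {"gripper": 0.1, "tx": 0, "ty": 0, "tz": -0.05, "ax": 0, "ay": 0, "az": 0}, {"gripper": 0.1, "tx": 0, "ty": 0, "tz": -0.0917, "ax": 0, "ay": 0, "az": 0}, {"gripper": 0.1, "tx": -0.0333, "ty": -0.0167, "tz": -0.1333, "ax": 0, "ay": 0, "az": 0}, {"gripper": 0.1, "tx": -0.0833, "ty": -0.05, "tz": -0.15, "ax": 0, "ay": 0, "az": 0}, {"gripper": 0.1, "tx": -0.1333, "ty": -0.1, "tz": -0.15, "ax": 0, "ay": 0, "az": 0}, {"gripper": 0.1, "tx": -0.1833, "ty": -0.15, "tz": -0.15, "ax": 0, "ay": 0, "az": 0}, {"gripper": 0.1, "tx": -0.2167, "ty": -0.2083, "tz": -0.15, "ax": 0, "ay": 0, "az": 0}, {"gripper": 0.1, "tx": -0.2283, "ty": -0.2583, "tz": -0.15, "ax": 0, "ay": 0, "az": 0}, {"gripper": 0.1, "tx": -0.2283, "ty": -0.2867, "tz": -0.15, "ax": 0, "ay": 0, "az": 0}]}}

```text
t: 22.0
ee_pos: [0.4377, -0.231, 0.1463]
eef_rot: [-2.399, -2.029, 0.0]
wrist_force: [0.1, 0.7, -1.4]
width: 0.0204
gripper_force: 58.9
```

In the tool's units: 0.025 m is 0.0417, 0.022 m is 0.0367.

Request:
{"name": "jog_arm", "arguments": {"deltas": [{"gripper": 0.1, "tx": 0, "ty": -0.0033, "tz": 0.0083, "ax": 0, "ay": 0, "az": 0}, {"gripper": 0.1, "tx": 0, "ty": -0.0033, "tz": 0.02, "ax": 0, "ay": 0, "az": 0}, {"gripper": 0.1, "tx": 0, "ty": -0.0033, "tz": 0.0367, "ax": 0, "ay": 0, "az": 0}, {"gripper": 0.1, "tx": 0, "ty": -0.0033, "tz": 0.0417, "ax": 0, "ay": 0, "az": 0}, {"gripper": 0.1, "tx": 0, "ty": -0.0033, "tz": 0.0417, "ax": 0, "ay": 0, "az": 0}, {"gripper": 0.1, "tx": 0, "ty": -0.0033, "tz": 0.0417, "ax": 0, "ay": 0, "az": 0}, {"gripper": 0.1, "tx": 0, "ty": -0.0033, "tz": 0.0417, "ax": 0, "ay": 0, "az": 0}, {"gripper": 0.1, "tx": 0, "ty": -0.0033, "tz": 0.0417, "ax": 0, "ay": 0, "az": 0}, {"gripper": 0.1, "tx": 0, "ty": -0.0033, "tz": 0.0417, "ax": 0, "ay": 0, "az": 0}, {"gripper": 0.1, "tx": 0, "ty": -0.0033, "tz": 0.0417, "ax": 0, "ay": 0, "az": 0}]}}

```text
t: 23.0
ee_pos: [0.438, -0.2302, 0.1209]
eef_rot: [2.397, 2.031, 0.0]
wrist_force: [-0.5, 0.0, -1.0]
width: 0.0201
gripper_force: 58.9
```

```bash
python3 go.py .438 -.2305 .069 -9.7; python3 -c "
from h import *
p=vision.camera('scene');im=p['image'][120:300,60:300,::-1];cv2.imwrite('pics/e.png',cv2.resize(im,(800,600)))"
```

```text
at [ 0.438  -0.2302  0.1209] q [-0.48 -0.06 -0.21  1.42 -0.    1.25] w 0.0201
t mm [-0.3  0.  51.9] a deg [0.02 0.01 0.25]
```

View pics/e.png

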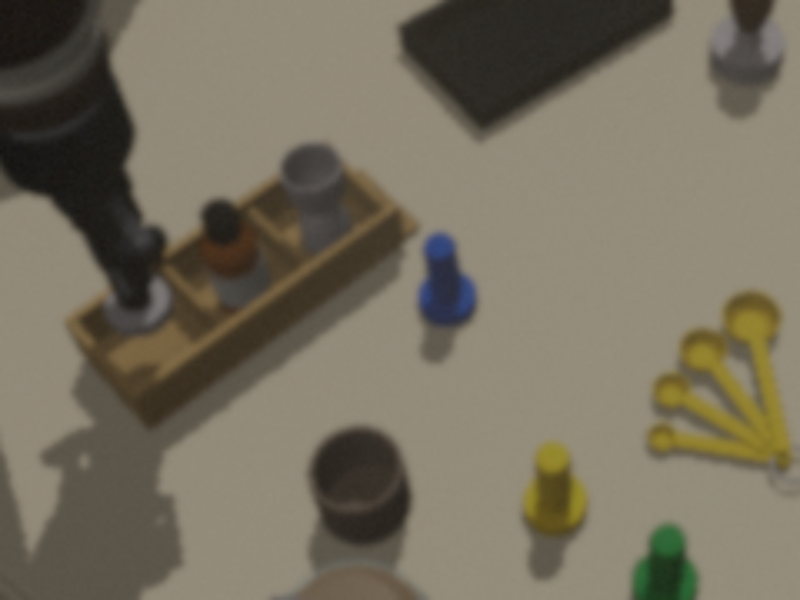

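The stopper, at (138,300), hangs upright over the -y compartment.

Request:
{"name": "jog_arm", "arguments": {"deltas": [{"gripper": 0.1, "tx": 0, "ty": 0, "tz": 0.0133, "ax": 0, "ay": 0, "az": 0}, {"gripper": 0.1, "tx": 0, "ty": 0, "tz": 0.0367, "ax": 0, "ay": 0, "az": 0}, {"gripper": 0.1, "tx": 0, "ty": 0, "tz": 0.06, "ax": 0, "ay": 0, "az": 0}, {"gripper": 0.1, "tx": 0, "ty": 0, "tz": 0.075, "ax": 0, "ay": 0, "az": 0}, {"gripper": 0.1, "tx": 0, "ty": 0, "tz": 0.0817, "ax": 0, "ay": 0, "az": 0}, {"gripper": 0.1, "tx": 0, "ty": 0, "tz": 0.0842, "ax": 0, "ay": 0, "az": 0}, {"gripper": 0.1, "tx": 0, "ty": 0, "tz": 0.085, "ax": 0, "ay": 0, "az": 0}, {"gripper": 0.1, "tx": 0, "ty": 0, "tz": 0.0858, "ax": 0, "ay": 0, "az": 0}, {"gripper": 0.1, "tx": 0, "ty": 0, "tz": 0.0867, "ax": 0, "ay": 0, "az": 0}, {"gripper": 0.1, "tx": 0, "ty": 0, "tz": 0.0867, "ax": 0, "ay": 0, "az": 0}]}}

```text
t: 24.05
ee_pos: [0.4381, -0.2302, 0.069]
eef_rot: [2.397, 2.031, 0.0]
wrist_force: [-0.2, -0.1, -1.8]
width: 0.0203
gripper_force: 58.9
```

Request:
{"name": "jog_arm", "arguments": {"deltas": [{"gripper": 0.1, "tx": 0, "ty": 0, "tz": 0.0005, "ax": 0, "ay": 0, "az": 0}, {"gripper": 0.1, "tx": 0, "ty": 0, "tz": 0.001, "ax": 0, "ay": 0, "az": 0}, {"gripper": 0.1, "tx": 0, "ty": 0, "tz": 0.0015, "ax": 0, "ay": 0, "az": 0}, {"gripper": 0.1, "tx": 0, "ty": 0, "tz": 0.0015, "ax": 0, "ay": 0, "az": 0}, {"gripper": 0.1, "tx": 0, "ty": 0, "tz": 0.0015, "ax": 0, "ay": 0, "az": 0}, {"gripper": 0.1, "tx": 0, "ty": 0, "tz": 0.0015, "ax": 0, "ay": 0, "az": 0}, {"gripper": 0.1, "tx": 0, "ty": 0, "tz": 0.0015, "ax": 0, "ay": 0, "az": 0}, {"gripper": 0.1, "tx": 0, "ty": 0, "tz": 0.0015, "ax": 0, "ay": 0, "az": 0}, {"gripper": 0.1, "tx": 0, "ty": 0, "tz": 0.0015, "ax": 0, "ay": 0, "az": 0}, {"gripper": 0.1, "tx": 0, "ty": 0, "tz": 0.0015, "ax": 0, "ay": 0, "az": 0}]}}

```text
t: 25.05
ee_pos: [0.4381, -0.2302, 0.0686]
eef_rot: [2.396, 2.03, 0.0]
wrist_force: [-1.8, 0.0, 6.4]
width: 0.0208
gripper_force: 59.3
```

In the tool's units: -0.11 m is -0.1833, -0.1 m is -0.1667.

Request:
{"name": "jog_arm", "arguments": {"deltas": [{"gripper": 0.3, "tx": 0, "ty": 0, "tz": 0, "ax": 0, "ay": 0, "az": 0}, {"gripper": 0.4, "tx": 0, "ty": 0, "tz": 0, "ax": 0, "ay": 0, "az": 0}, {"gripper": 0.45, "tx": 0, "ty": 0, "tz": 0, "ax": 0, "ay": 0, "az": 0}, {"gripper": 0.45, "tx": 0, "ty": 0, "tz": 0, "ax": 0, "ay": 0, "az": 0}, {"gripper": 0.45, "tx": 0, "ty": 0, "tz": -0.0083, "ax": 0, "ay": 0, "az": 0}, {"gripper": 0.45, "tx": 0, "ty": 0, "tz": -0.0333, "ax": 0, "ay": 0, "az": 0}, {"gripper": 0.45, "tx": 0, "ty": 0, "tz": -0.075, "ax": 0, "ay": 0, "az": 0}, {"gripper": 0.45, "tx": 0, "ty": 0, "tz": -0.125, "ax": 0, "ay": 0, "az": 0}, {"gripper": 0.45, "tx": 0, "ty": 0, "tz": -0.1667, "ax": 0, "ay": 0, "az": 0}, {"gripper": 0.45, "tx": 0, "ty": 0, "tz": -0.1833, "ax": 0, "ay": 0, "az": 0}]}}

```text
t: 26.05
ee_pos: [0.4388, -0.2306, 0.1816]
eef_rot: [2.394, 2.028, 0.003]
wrist_force: [-0.3, 0.4, 0.1]
width: 0.0385
gripper_force: 0.0
```

```bash
python3 go.py .6033 .2305 .16 -14.7
```

```text
at [ 0.4388 -0.2306  0.1816] q [-0.48 -0.06 -0.1   1.53  0.    1.25] w 0.0385
t mm [481.8  86.5  21.3] a deg [0.25 0.07 5.25]
```

In the tool's units: 0.425 m is 0.7083, 0.25 m is 0.4167, 5.2 degrees is 0.0578.

Request:
{"name": "jog_arm", "arguments": {"deltas": [{"gripper": 0.45, "tx": 0.0417, "ty": 0.0083, "tz": 0, "ax": 0, "ay": 0, "az": 0.0111}, {"gripper": 0.45, "tx": 0.1167, "ty": 0.0217, "tz": 0, "ax": 0, "ay": 0, "az": 0.0222}, {"gripper": 0.45, "tx": 0.1917, "ty": 0.035, "tz": 0, "ax": 0, "ay": 0, "az": 0.0333}, {"gripper": 0.45, "tx": 0.2667, "ty": 0.0483, "tz": 0, "ax": 0, "ay": 0, "az": 0.0444}, {"gripper": 0.6, "tx": 0.3417, "ty": 0.0617, "tz": 0, "ax": 0, "ay": 0, "az": 0.0556}, {"gripper": 0.8, "tx": 0.4167, "ty": 0.075, "tz": 0, "ax": 0, "ay": 0, "az": 0.0578}, {"gripper": 0.8, "tx": 0.4917, "ty": 0.0883, "tz": 0, "ax": 0, "ay": 0, "az": 0.0578}, {"gripper": 0.8, "tx": 0.5667, "ty": 0.1017, "tz": 0, "ax": 0, "ay": 0, "az": 0.0578}, {"gripper": 0.8, "tx": 0.6417, "ty": 0.115, "tz": 0, "ax": 0, "ay": 0, "az": 0.0578}, {"gripper": 0.8, "tx": 0.7083, "ty": 0.1275, "tz": 0, "ax": 0, "ay": 0, "az": 0.0578}]}}

```text
t: 27.05
ee_pos: [0.5834, 0.1788, 0.1777]
eef_rot: [-2.486, -1.921, 0.0]
wrist_force: [0.2, -0.5, 1.1]
width: 0.068
gripper_force: 0.0
```

```bash
python3 go.py .6033 .2305 .16 -14.7
```

```text
at [0.5834 0.1788 0.1777] q [0.3  0.22 0.19 1.55 0.   2.12] w 0.068
t mm [55.1  6.2 17.7] a deg [-0.01  0.01  0.09]
```

In the tool's units: 0.113 m is 0.1883, 0.09 m is 0.15.

Request:
{"name": "jog_arm", "arguments": {"deltas": [{"gripper": 0.8, "tx": 0.05, "ty": 0.005, "tz": 0, "ax": 0, "ay": 0, "az": 0}, {"gripper": 0.8, "tx": 0.08, "ty": 0.0083, "tz": 0.0083, "ax": 0, "ay": 0, "az": 0}, {"gripper": 0.8, "tx": 0.0917, "ty": 0.01, "tz": 0.0333, "ax": 0, "ay": 0, "az": 0}, {"gripper": 0.8, "tx": 0.0917, "ty": 0.01, "tz": 0.0667, "ax": 0, "ay": 0, "az": 0}, {"gripper": 0.8, "tx": 0.0917, "ty": 0.01, "tz": 0.1083, "ax": 0, "ay": 0, "az": 0}, {"gripper": 0.8, "tx": 0.0917, "ty": 0.01, "tz": 0.15, "ax": 0, "ay": 0, "az": 0}, {"gripper": 0.8, "tx": 0.0917, "ty": 0.01, "tz": 0.18, "ax": 0, "ay": 0, "az": 0}, {"gripper": 0.8, "tx": 0.0917, "ty": 0.01, "tz": 0.1883, "ax": 0, "ay": 0, "az": 0}, {"gripper": 0.8, "tx": 0.0917, "ty": 0.01, "tz": 0.1883, "ax": 0, "ay": 0, "az": 0}, {"gripper": 0.8, "tx": 0.0917, "ty": 0.01, "tz": 0.1883, "ax": 0, "ay": 0, "az": 0}]}}

```text
t: 28.05
ee_pos: [0.6032, 0.2278, 0.0658]
eef_rot: [2.487, 1.919, 0.002]
wrist_force: [0.2, -0.5, 0.1]
width: 0.0681
gripper_force: 0.0
```

Request:
{"name": "jog_arm", "arguments": {"deltas": [{"gripper": 0.5, "tx": 0, "ty": 0, "tz": 0, "ax": 0, "ay": 0, "az": 0}, {"gripper": 0.3, "tx": 0, "ty": 0, "tz": 0, "ax": 0, "ay": 0, "az": 0}, {"gripper": 0.2, "tx": 0, "ty": 0, "tz": 0, "ax": 0, "ay": 0, "az": 0}, {"gripper": 0.2, "tx": 0, "ty": 0, "tz": 0, "ax": 0, "ay": 0, "az": 0}, {"gripper": 0.2, "tx": 0, "ty": 0, "tz": 0, "ax": 0, "ay": 0, "az": 0}, {"gripper": 0.2, "tx": 0, "ty": 0, "tz": 0, "ax": 0, "ay": 0, "az": 0}, {"gripper": 0.2, "tx": 0, "ty": 0, "tz": 0, "ax": 0, "ay": 0, "az": 0}, {"gripper": 0.2, "tx": 0, "ty": 0, "tz": 0, "ax": 0, "ay": 0, "az": 0}, {"gripper": 0.2, "tx": 0, "ty": 0, "tz": 0, "ax": 0, "ay": 0, "az": 0}, {"gripper": 0.2, "tx": 0, "ty": 0, "tz": 0, "ax": 0, "ay": 0, "az": 0}]}}

```text
t: 29.05
ee_pos: [0.6035, 0.2283, 0.066]
eef_rot: [2.486, 1.92, 0.003]
wrist_force: [-0.2, -1.0, 5.2]
width: 0.0325
gripper_force: 59.3
```

```bash
python3 go.py .4659 .2017 .12 -14.7
```

```text
at [0.6035 0.2283 0.066 ] q [ 0.36  0.32  0.1   1.35 -0.    2.19] w 0.0325
t mm [ -60.5 -126.3  -54.3] a deg [ 0.09 -0.05  0.05]
```

In the tool's units: -0.1265 m is -0.2108, -0.09 m is -0.15.

Request:
{"name": "jog_arm", "arguments": {"deltas": [{"gripper": 0.2, "tx": 0, "ty": 0, "tz": -0.0167, "ax": 0, "ay": 0, "az": 0}, {"gripper": 0.2, "tx": 0, "ty": 0, "tz": -0.05, "ax": 0, "ay": 0, "az": 0}, {"gripper": 0.2, "tx": -0.0083, "ty": -0.0167, "tz": -0.075, "ax": 0, "ay": 0, "az": 0}, {"gripper": 0.2, "tx": -0.025, "ty": -0.0533, "tz": -0.0883, "ax": 0, "ay": 0, "az": 0}, {"gripper": 0.2, "tx": -0.0483, "ty": -0.1, "tz": -0.0883, "ax": 0, "ay": 0, "az": 0}, {"gripper": 0.2, "tx": -0.0717, "ty": -0.15, "tz": -0.0883, "ax": 0, "ay": 0, "az": 0}, {"gripper": 0.2, "tx": -0.0917, "ty": -0.1917, "tz": -0.0883, "ax": 0, "ay": 0, "az": 0}, {"gripper": 0.2, "tx": -0.1008, "ty": -0.2108, "tz": -0.0833, "ax": 0, "ay": 0, "az": 0}, {"gripper": 0.2, "tx": -0.1008, "ty": -0.2108, "tz": -0.075, "ax": 0, "ay": 0, "az": 0}, {"gripper": 0.2, "tx": -0.1008, "ty": -0.2108, "tz": -0.075, "ax": 0, "ay": 0, "az": 0}]}}

```text
t: 30.05
ee_pos: [0.4649, 0.2016, 0.1096]
eef_rot: [-2.486, -1.92, 0.0]
wrist_force: [1.6, -0.7, -3.7]
width: 0.0324
gripper_force: 60.8
```

```bash
python3 go.py .4659 .2015 .073 -14.7; python3 -c "
from h import *
p=vision.camera('scene');im=p['image'][50:230,120:360,::-1];cv2.imwrite('pics/f.png',cv2.resize(im,(800,600)))"
```

```text
at [0.4649 0.2016 0.1096] q [ 0.41 -0.02 -0.2   1.4  -0.    2.24] w 0.0324
t mm [ 0.1  1.1 36.6] a deg [-0.01  0.01  0.07]
```

View pics/f.png

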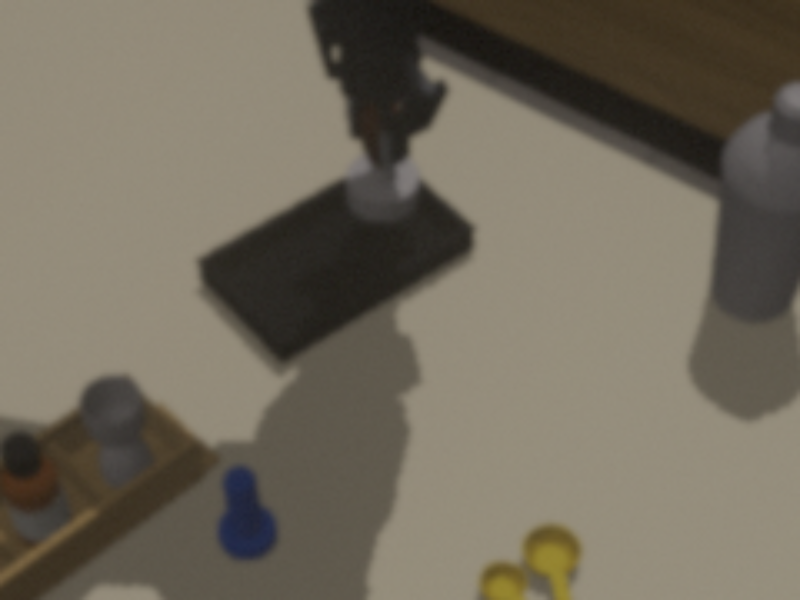

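The tamper, at (382,185), hangs upright over the +y half of the dish. I expect contact at a TCP height of about 0.073.

In the tool's units: 0.0365 m is 0.0608, 0.036 m is 0.06.

Request:
{"name": "jog_arm", "arguments": {"deltas": [{"gripper": 0.2, "tx": 0, "ty": 0.0008, "tz": 0.01, "ax": 0, "ay": 0, "az": 0}, {"gripper": 0.2, "tx": 0, "ty": 0.0008, "tz": 0.025, "ax": 0, "ay": 0, "az": 0}, {"gripper": 0.2, "tx": 0, "ty": 0.0008, "tz": 0.04, "ax": 0, "ay": 0, "az": 0}, {"gripper": 0.2, "tx": 0, "ty": 0.0008, "tz": 0.05, "ax": 0, "ay": 0, "az": 0}, {"gripper": 0.2, "tx": 0, "ty": 0.0008, "tz": 0.0567, "ax": 0, "ay": 0, "az": 0}, {"gripper": 0.2, "tx": 0, "ty": 0.0008, "tz": 0.0592, "ax": 0, "ay": 0, "az": 0}, {"gripper": 0.2, "tx": 0, "ty": 0.0008, "tz": 0.06, "ax": 0, "ay": 0, "az": 0}, {"gripper": 0.2, "tx": 0, "ty": 0.0008, "tz": 0.0608, "ax": 0, "ay": 0, "az": 0}, {"gripper": 0.2, "tx": 0, "ty": 0.0008, "tz": 0.0608, "ax": 0, "ay": 0, "az": 0}, {"gripper": 0.2, "tx": 0, "ty": 0.0008, "tz": 0.0608, "ax": 0, "ay": 0, "az": 0}]}}

```text
t: 31.1
ee_pos: [0.4658, 0.2016, 0.0736]
eef_rot: [2.486, 1.92, 0.001]
wrist_force: [-0.4, -0.2, -4.5]
width: 0.0326
gripper_force: 60.8
```

In the tool's units: 0.0007 m is 0.0012, 0.0006 m is 0.001.

Request:
{"name": "jog_arm", "arguments": {"deltas": [{"gripper": 0.2, "tx": 0, "ty": 0, "tz": 0.0005, "ax": 0, "ay": 0, "az": 0}, {"gripper": 0.2, "tx": 0, "ty": 0, "tz": 0.001, "ax": 0, "ay": 0, "az": 0}, {"gripper": 0.2, "tx": 0, "ty": 0, "tz": 0.0012, "ax": 0, "ay": 0, "az": 0}, {"gripper": 0.2, "tx": 0, "ty": 0, "tz": 0.0012, "ax": 0, "ay": 0, "az": 0}, {"gripper": 0.2, "tx": 0, "ty": 0, "tz": 0.0012, "ax": 0, "ay": 0, "az": 0}, {"gripper": 0.2, "tx": 0, "ty": 0, "tz": 0.0012, "ax": 0, "ay": 0, "az": 0}, {"gripper": 0.2, "tx": 0, "ty": 0, "tz": 0.0012, "ax": 0, "ay": 0, "az": 0}, {"gripper": 0.2, "tx": 0, "ty": 0, "tz": 0.0012, "ax": 0, "ay": 0, "az": 0}, {"gripper": 0.2, "tx": 0, "ty": 0, "tz": 0.0012, "ax": 0, "ay": 0, "az": 0}, {"gripper": 0.2, "tx": 0, "ty": 0, "tz": 0.0012, "ax": 0, "ay": 0, "az": 0}]}}

```text
t: 32.1
ee_pos: [0.4659, 0.2016, 0.073]
eef_rot: [2.486, 1.92, 0.001]
wrist_force: [0.2, -1.1, 4.0]
width: 0.0327
gripper_force: 61.6
```

Contact. I'll release and rise.

In the tool's units: -0.1 m is -0.1667, -0.09 m is -0.15.

Request:
{"name": "jog_arm", "arguments": {"deltas": [{"gripper": 0.42, "tx": 0, "ty": 0, "tz": 0, "ax": 0, "ay": 0, "az": 0}, {"gripper": 0.5, "tx": 0, "ty": 0, "tz": 0, "ax": 0, "ay": 0, "az": 0}, {"gripper": 0.6, "tx": 0, "ty": 0, "tz": 0, "ax": 0, "ay": 0, "az": 0}, {"gripper": 0.65, "tx": 0, "ty": 0, "tz": 0, "ax": 0, "ay": 0, "az": 0}, {"gripper": 0.65, "tx": 0, "ty": 0, "tz": -0.0083, "ax": 0, "ay": 0, "az": 0}, {"gripper": 0.65, "tx": 0, "ty": 0, "tz": -0.0333, "ax": 0, "ay": 0, "az": 0}, {"gripper": 0.65, "tx": 0, "ty": 0, "tz": -0.0667, "ax": 0, "ay": 0, "az": 0}, {"gripper": 0.65, "tx": 0, "ty": 0, "tz": -0.1083, "ax": 0, "ay": 0, "az": 0}, {"gripper": 0.65, "tx": 0, "ty": 0, "tz": -0.15, "ax": 0, "ay": 0, "az": 0}, {"gripper": 0.65, "tx": 0, "ty": 0, "tz": -0.1667, "ax": 0, "ay": 0, "az": 0}]}}

```text
t: 33.1
ee_pos: [0.4666, 0.2019, 0.1763]
eef_rot: [2.486, 1.919, 0.006]
wrist_force: [-0.1, -0.6, 1.0]
width: 0.0556
gripper_force: 0.0
```

```bash
python3 go.py .6195 -.2285 .16 -14.7
```

```text
at [0.4666 0.2019 0.1763] q [ 0.41 -0.03 -0.08  1.52 -0.    2.23] w 0.0556
t mm [-377.8  256.8   16.2] a deg [ 0.19 -0.15  0.05]
```

In the tool's units: -0.34 m is -0.5667, -0.315 m is -0.525.

Request:
{"name": "jog_arm", "arguments": {"deltas": [{"gripper": 0.65, "tx": -0.0333, "ty": 0.0225, "tz": 0, "ax": 0, "ay": 0, "az": 0}, {"gripper": 0.65, "tx": -0.0933, "ty": 0.0633, "tz": 0, "ax": 0, "ay": 0, "az": 0}, {"gripper": 0.65, "tx": -0.155, "ty": 0.105, "tz": 0, "ax": 0, "ay": 0, "az": 0}, {"gripper": 0.8, "tx": -0.2167, "ty": 0.1467, "tz": 0, "ax": 0, "ay": 0, "az": 0}, {"gripper": 1, "tx": -0.2783, "ty": 0.1892, "tz": 0, "ax": 0, "ay": 0, "az": 0}, {"gripper": 1, "tx": -0.34, "ty": 0.2308, "tz": 0, "ax": 0, "ay": 0, "az": 0}, {"gripper": 1, "tx": -0.4017, "ty": 0.2733, "tz": 0, "ax": 0, "ay": 0, "az": 0}, {"gripper": 1, "tx": -0.4633, "ty": 0.315, "tz": 0, "ax": 0, "ay": 0, "az": 0}, {"gripper": 1, "tx": -0.525, "ty": 0.3567, "tz": 0, "ax": 0, "ay": 0, "az": 0}, {"gripper": 1, "tx": -0.5667, "ty": 0.385, "tz": 0, "ax": 0, "ay": 0, "az": 0}]}}

```text
t: 34.1
ee_pos: [0.6035, -0.1886, 0.1723]
eef_rot: [-2.488, -1.918, 0.001]
wrist_force: [1.0, 0.7, 0.6]
width: 0.0857
gripper_force: 0.0
```

In the tool's units: 0.065 m is 0.1083, 0.06 m is 0.1.

Request:
{"name": "jog_arm", "arguments": {"deltas": [{"gripper": 1, "tx": -0.0417, "ty": 0.0283, "tz": 0, "ax": 0, "ay": 0, "az": 0}, {"gripper": 1, "tx": -0.0617, "ty": 0.0417, "tz": 0.0083, "ax": 0, "ay": 0, "az": 0}, {"gripper": 1, "tx": -0.0633, "ty": 0.0433, "tz": 0.0333, "ax": 0, "ay": 0, "az": 0}, {"gripper": 1, "tx": -0.0633, "ty": 0.0433, "tz": 0.075, "ax": 0, "ay": 0, "az": 0}, {"gripper": 1, "tx": -0.0633, "ty": 0.0433, "tz": 0.1, "ax": 0, "ay": 0, "az": 0}, {"gripper": 1, "tx": -0.0633, "ty": 0.0433, "tz": 0.1083, "ax": 0, "ay": 0, "az": 0}, {"gripper": 1, "tx": -0.0633, "ty": 0.0433, "tz": 0.1083, "ax": 0, "ay": 0, "az": 0}, {"gripper": 1, "tx": -0.0633, "ty": 0.0433, "tz": 0.1083, "ax": 0, "ay": 0, "az": 0}, {"gripper": 1, "tx": -0.0633, "ty": 0.0433, "tz": 0.1083, "ax": 0, "ay": 0, "az": 0}, {"gripper": 1, "tx": -0.0633, "ty": 0.0433, "tz": 0.1083, "ax": 0, "ay": 0, "az": 0}]}}

```text
t: 35.1
ee_pos: [0.6191, -0.2292, 0.1087]
eef_rot: [2.485, 1.919, 0.001]
wrist_force: [1.1, -0.8, -0.3]
width: 0.0855
gripper_force: 0.0
```

```bash
python3 go.py .6195 -.2285 .035 -14.7; python3 -c "
from h import *
p=vision.camera('scene');im=p['image'][180:360,80:320,::-1];cv2.imwrite('pics/g.png',cv2.resize(im,(800,600)))"
```

```text
at [ 0.6191 -0.2292  0.1087] q [-0.35  0.34  0.21  1.44  0.    1.47] w 0.0855
t mm [ 0.8  0.1 73.7] a deg [0.08 0.01 0.05]
```

View pics/g.png

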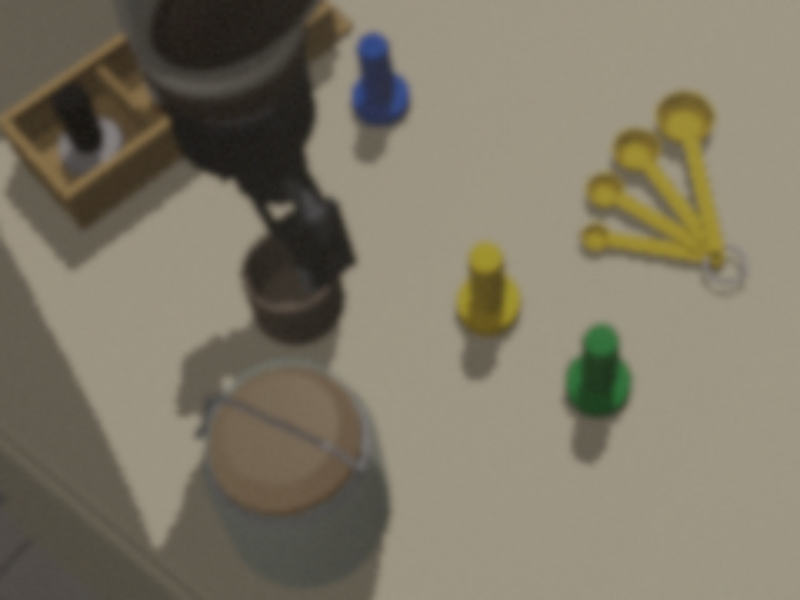

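The cup, at (293,290), is under the open fingers, and the jar at (285,440) is clear.

In the tool's units: 0.074 m is 0.1233, 0.068 m is 0.1133.

Request:
{"name": "jog_arm", "arguments": {"deltas": [{"gripper": 1, "tx": 0.0008, "ty": 0, "tz": 0.0133, "ax": 0, "ay": 0, "az": 0}, {"gripper": 1, "tx": 0.0008, "ty": 0, "tz": 0.04, "ax": 0, "ay": 0, "az": 0}, {"gripper": 1, "tx": 0.0008, "ty": 0, "tz": 0.07, "ax": 0, "ay": 0, "az": 0}, {"gripper": 1, "tx": 0.0008, "ty": 0, "tz": 0.0967, "ax": 0, "ay": 0, "az": 0}, {"gripper": 1, "tx": 0.0008, "ty": 0, "tz": 0.1133, "ax": 0, "ay": 0, "az": 0}, {"gripper": 1, "tx": 0.0008, "ty": 0, "tz": 0.1233, "ax": 0, "ay": 0, "az": 0}, {"gripper": 1, "tx": 0.0008, "ty": 0, "tz": 0.1233, "ax": 0, "ay": 0, "az": 0}, {"gripper": 1, "tx": 0.0008, "ty": 0, "tz": 0.1233, "ax": 0, "ay": 0, "az": 0}, {"gripper": 0.8, "tx": 0.0008, "ty": 0, "tz": 0.1233, "ax": 0, "ay": 0, "az": 0}, {"gripper": 0.7, "tx": 0.0008, "ty": 0, "tz": 0.1233, "ax": 0, "ay": 0, "az": 0}]}}

```text
t: 36.15
ee_pos: [0.6193, -0.2288, 0.0346]
eef_rot: [2.486, 1.919, 0.001]
wrist_force: [-4.6, 1.9, 16.8]
width: 0.0601
gripper_force: 15.5
```

Request:
{"name": "jog_arm", "arguments": {"deltas": [{"gripper": 0.6, "tx": 0, "ty": 0, "tz": 0, "ax": 0, "ay": 0, "az": 0}, {"gripper": 0.5, "tx": 0, "ty": 0, "tz": 0, "ax": 0, "ay": 0, "az": 0}, {"gripper": 0.5, "tx": 0, "ty": 0, "tz": 0, "ax": 0, "ay": 0, "az": 0}, {"gripper": 0.5, "tx": 0, "ty": 0, "tz": 0, "ax": 0, "ay": 0, "az": 0}, {"gripper": 0.5, "tx": 0, "ty": 0, "tz": 0, "ax": 0, "ay": 0, "az": 0}, {"gripper": 0.5, "tx": 0, "ty": 0, "tz": 0, "ax": 0, "ay": 0, "az": 0}, {"gripper": 0.5, "tx": 0, "ty": 0, "tz": 0, "ax": 0, "ay": 0, "az": 0}, {"gripper": 0.5, "tx": 0, "ty": 0, "tz": 0, "ax": 0, "ay": 0, "az": 0}, {"gripper": 0.5, "tx": 0, "ty": 0, "tz": 0, "ax": 0, "ay": 0, "az": 0}, {"gripper": 0.5, "tx": 0, "ty": 0, "tz": 0, "ax": 0, "ay": 0, "az": 0}]}}

```text
t: 37.15
ee_pos: [0.6194, -0.2289, 0.0351]
eef_rot: [2.485, 1.919, 0.002]
wrist_force: [-0.6, 0.7, 5.4]
width: 0.0588
gripper_force: 65.1
```

```bash
python3 go.py .4435 .1166 .17 -14.7
```

```text
at [ 0.6194 -0.2289  0.0351] q [-0.35  0.36  0.1   1.3  -0.    1.47] w 0.0588
t mm [ 289.7 -257.3 -135.4] a deg [0.11 0.01 0.05]
```

In the tool's units: 0.136 m is 0.2267, -0.135 m is -0.225.

Request:
{"name": "jog_arm", "arguments": {"deltas": [{"gripper": 0.5, "tx": 0, "ty": 0, "tz": -0.0167, "ax": 0, "ay": 0, "az": 0}, {"gripper": 0.5, "tx": 0, "ty": 0, "tz": -0.0533, "ax": 0, "ay": 0, "az": 0}, {"gripper": 0.5, "tx": 0, "ty": 0, "tz": -0.1, "ax": 0, "ay": 0, "az": 0}, {"gripper": 0.5, "tx": 0, "ty": 0, "tz": -0.15, "ax": 0, "ay": 0, "az": 0}, {"gripper": 0.5, "tx": 0.0133, "ty": -0.0117, "tz": -0.1917, "ax": 0, "ay": 0, "az": 0}, {"gripper": 0.5, "tx": 0.0433, "ty": -0.0383, "tz": -0.2167, "ax": 0, "ay": 0, "az": 0}, {"gripper": 0.5, "tx": 0.0867, "ty": -0.0767, "tz": -0.225, "ax": 0, "ay": 0, "az": 0}, {"gripper": 0.5, "tx": 0.1333, "ty": -0.1183, "tz": -0.225, "ax": 0, "ay": 0, "az": 0}, {"gripper": 0.5, "tx": 0.18, "ty": -0.16, "tz": -0.225, "ax": 0, "ay": 0, "az": 0}, {"gripper": 0.5, "tx": 0.2267, "ty": -0.2017, "tz": -0.225, "ax": 0, "ay": 0, "az": 0}]}}

```text
t: 38.15
ee_pos: [0.5353, -0.0654, 0.1692]
eef_rot: [2.487, 1.92, 0.0]
wrist_force: [1.2, 1.5, -1.5]
width: 0.0592
gripper_force: 64.9
```

In the tool's units: 0.1535 m is 0.2558, 0.149 m is 0.2483.

Request:
{"name": "jog_arm", "arguments": {"deltas": [{"gripper": 0.5, "tx": 0.0467, "ty": -0.0417, "tz": 0, "ax": 0, "ay": 0, "az": 0}, {"gripper": 0.5, "tx": 0.0933, "ty": -0.0833, "tz": 0, "ax": 0, "ay": 0, "az": 0}, {"gripper": 0.5, "tx": 0.14, "ty": -0.125, "tz": 0, "ax": 0, "ay": 0, "az": 0}, {"gripper": 0.5, "tx": 0.1867, "ty": -0.1667, "tz": 0, "ax": 0, "ay": 0, "az": 0}, {"gripper": 0.5, "tx": 0.225, "ty": -0.2, "tz": 0, "ax": 0, "ay": 0, "az": 0}, {"gripper": 0.5, "tx": 0.2483, "ty": -0.22, "tz": 0.0083, "ax": 0, "ay": 0, "az": 0}, {"gripper": 0.5, "tx": 0.2558, "ty": -0.2267, "tz": 0.0333, "ax": 0, "ay": 0, "az": 0}, {"gripper": 0.5, "tx": 0.2558, "ty": -0.2267, "tz": 0.0667, "ax": 0, "ay": 0, "az": 0}, {"gripper": 0.5, "tx": 0.2558, "ty": -0.2267, "tz": 0.0917, "ax": 0, "ay": 0, "az": 0}, {"gripper": 0.5, "tx": 0.2558, "ty": -0.2267, "tz": 0.1, "ax": 0, "ay": 0, "az": 0}]}}

```text
t: 39.15
ee_pos: [0.4427, 0.1162, 0.1074]
eef_rot: [-2.486, -1.92, 0.003]
wrist_force: [0.0, 0.0, -1.2]
width: 0.0591
gripper_force: 64.9
```

```bash
python3 go.py .4435 .1166 .042 -14.7
python3 - <<'E'
from h import *
p=vision.camera('scene');im=p['image'][50:230,120:360,::-1];cv2.imwrite('pics/i.png',cv2.resize(im,(800,600)))
for c in('top','scene'):
    p=vision.camera(c);W=cloud(p)
    m=spotter.regions_of('black_dish',p)[0]['mask'];q=W[m];q=q[(q[:,2]>.018)&(q[:,2]<.032)]
    print(c,len(q),cv2.minAreaRect((q[:,:2]*1000).astype(np.float32)))
E
```

```text
at [0.4427 0.1162 0.1074] q [ 0.26 -0.14 -0.31  1.4  -0.    2.08] w 0.0591
t mm [ 0.7  0.7 65.4] a deg [-0.1   0.06  0.05]
top 808 ((454.8487243652344, 159.84848022460938), (192.1886749267578, 112.26410675048828), 75.37113952636719)
scene 603 ((455.4407653808594, 159.28961181640625), (195.22430419921875, 114.52938079833984), 74.78437805175781)
```

View pics/i.png

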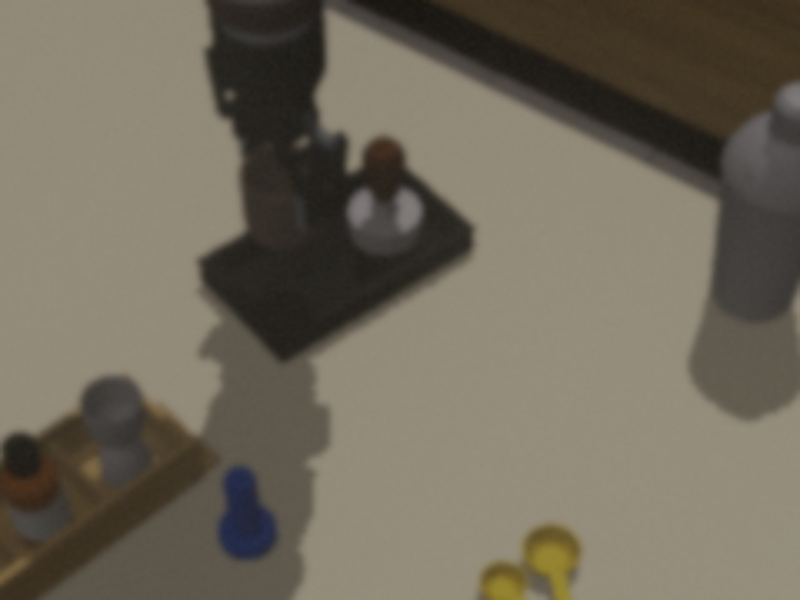

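The tamper stands upright in the dish at (385,195), and the dish hasn't moved. The cup, at (270,205), hangs over the other half.

In the tool's units: 0.0645 m is 0.1075, 0.05 m is 0.0833.

Request:
{"name": "jog_arm", "arguments": {"deltas": [{"gripper": 0.5, "tx": 0, "ty": 0, "tz": 0.0133, "ax": 0, "ay": 0, "az": 0}, {"gripper": 0.5, "tx": 0, "ty": 0, "tz": 0.0367, "ax": 0, "ay": 0, "az": 0}, {"gripper": 0.5, "tx": 0, "ty": 0, "tz": 0.0617, "ax": 0, "ay": 0, "az": 0}, {"gripper": 0.5, "tx": 0, "ty": 0, "tz": 0.0833, "ax": 0, "ay": 0, "az": 0}, {"gripper": 0.5, "tx": 0, "ty": 0, "tz": 0.0967, "ax": 0, "ay": 0, "az": 0}, {"gripper": 0.5, "tx": 0, "ty": 0, "tz": 0.1033, "ax": 0, "ay": 0, "az": 0}, {"gripper": 0.5, "tx": 0, "ty": 0, "tz": 0.1058, "ax": 0, "ay": 0, "az": 0}, {"gripper": 0.5, "tx": 0, "ty": 0, "tz": 0.1067, "ax": 0, "ay": 0, "az": 0}, {"gripper": 0.5, "tx": 0, "ty": 0, "tz": 0.1075, "ax": 0, "ay": 0, "az": 0}, {"gripper": 0.5, "tx": 0, "ty": 0, "tz": 0.1075, "ax": 0, "ay": 0, "az": 0}]}}

```text
t: 40.4
ee_pos: [0.4437, 0.1165, 0.0445]
eef_rot: [2.486, 1.92, 0.001]
wrist_force: [1.0, 0.1, -1.2]
width: 0.0586
gripper_force: 64.9
```

In the tool's units: 0.0028 m is 0.0047, 0.0026 m is 0.0043.

Request:
{"name": "jog_arm", "arguments": {"deltas": [{"gripper": 0.5, "tx": 0, "ty": 0, "tz": 0.0013, "ax": 0, "ay": 0, "az": 0}, {"gripper": 0.5, "tx": 0, "ty": 0, "tz": 0.0027, "ax": 0, "ay": 0, "az": 0}, {"gripper": 0.5, "tx": 0, "ty": 0, "tz": 0.0033, "ax": 0, "ay": 0, "az": 0}, {"gripper": 0.5, "tx": 0, "ty": 0, "tz": 0.0038, "ax": 0, "ay": 0, "az": 0}, {"gripper": 0.5, "tx": 0, "ty": 0, "tz": 0.0043, "ax": 0, "ay": 0, "az": 0}, {"gripper": 0.5, "tx": 0, "ty": 0, "tz": 0.0047, "ax": 0, "ay": 0, "az": 0}, {"gripper": 0.5, "tx": 0, "ty": 0, "tz": 0.0047, "ax": 0, "ay": 0, "az": 0}, {"gripper": 0.5, "tx": 0, "ty": 0, "tz": 0.0047, "ax": 0, "ay": 0, "az": 0}, {"gripper": 0.5, "tx": 0, "ty": 0, "tz": 0.0047, "ax": 0, "ay": 0, "az": 0}, {"gripper": 0.5, "tx": 0, "ty": 0, "tz": 0.0047, "ax": 0, "ay": 0, "az": 0}]}}

```text
t: 41.4
ee_pos: [0.4435, 0.1165, 0.0421]
eef_rot: [2.486, 1.92, 0.001]
wrist_force: [-4.1, -1.0, 7.2]
width: 0.0592
gripper_force: 65.7
```

In the tool's units: -0.12 m is -0.2, -0.085 m is -0.1417.

Request:
{"name": "jog_arm", "arguments": {"deltas": [{"gripper": 0.72, "tx": 0, "ty": 0, "tz": 0, "ax": 0, "ay": 0, "az": 0}, {"gripper": 0.78, "tx": 0, "ty": 0, "tz": 0, "ax": 0, "ay": 0, "az": 0}, {"gripper": 0.85, "tx": 0, "ty": 0, "tz": 0, "ax": 0, "ay": 0, "az": 0}, {"gripper": 0.9, "tx": 0, "ty": 0, "tz": 0, "ax": 0, "ay": 0, "az": 0}, {"gripper": 0.9, "tx": 0, "ty": 0, "tz": -0.005, "ax": 0, "ay": 0, "az": 0}, {"gripper": 0.9, "tx": 0, "ty": 0, "tz": -0.02, "ax": 0, "ay": 0, "az": 0}, {"gripper": 0.9, "tx": 0, "ty": 0, "tz": -0.05, "ax": 0, "ay": 0, "az": 0}, {"gripper": 0.9, "tx": 0, "ty": 0, "tz": -0.0917, "ax": 0, "ay": 0, "az": 0}, {"gripper": 0.9, "tx": 0, "ty": 0, "tz": -0.1417, "ax": 0, "ay": 0, "az": 0}, {"gripper": 0.9, "tx": 0, "ty": 0, "tz": -0.2, "ax": 0, "ay": 0, "az": 0}]}}

```text
t: 42.4
ee_pos: [0.443, 0.1163, 0.1627]
eef_rot: [-2.486, -1.92, 0.001]
wrist_force: [0.6, 0.0, -0.3]
width: 0.077
gripper_force: 0.0
```

Request:
{"name": "jog_arm", "arguments": {"deltas": [{"gripper": 0.9, "tx": 0, "ty": 0, "tz": -0.05, "ax": 0, "ay": 0, "az": 0}, {"gripper": 0.9, "tx": 0, "ty": 0, "tz": -0.1, "ax": 0, "ay": 0, "az": 0}, {"gripper": 0.9, "tx": 0, "ty": 0, "tz": -0.1333, "ax": 0, "ay": 0, "az": 0}, {"gripper": 0.9, "tx": 0.05, "ty": 0, "tz": -0.15, "ax": 0, "ay": 0, "az": 0}, {"gripper": 0.9, "tx": 0.1167, "ty": 0, "tz": -0.15, "ax": 0, "ay": 0, "az": 0}, {"gripper": 0.9, "tx": 0.1833, "ty": 0, "tz": -0.15, "ax": 0, "ay": 0, "az": 0}, {"gripper": 0.9, "tx": 0.25, "ty": 0, "tz": -0.15, "ax": 0, "ay": 0, "az": 0}, {"gripper": 0.9, "tx": 0.3167, "ty": 0, "tz": -0.15, "ax": 0, "ay": 0, "az": 0}, {"gripper": 0.9, "tx": 0.3667, "ty": 0, "tz": -0.15, "ax": 0, "ay": 0, "az": 0}, {"gripper": 0.9, "tx": 0.3833, "ty": 0, "tz": -0.15, "ax": 0, "ay": 0, "az": 0}]}}

```text
t: 43.4
ee_pos: [0.5017, 0.3414, 0.251]
eef_rot: [-2.484, -1.922, 0.001]
wrist_force: [-0.1, 0.1, -0.1]
width: 0.0767
gripper_force: 0.0
```

Run:
```python
from h import *
t=vision.camera('top')['image'][60:310,40:440,::-1];s=vision.camera('scene')['image'][60:360,70:390,::-1]
cv2.imwrite('pics/z.png',np.vstack([cv2.resize(t,(480,300)),cv2.resize(s,(480,300))])) if 0 else cv2.imwrite('pics/z.png',np.hstack([cv2.resize(t,(400,250)),cv2.resize(s,(400,375))[:250]])) if 0 else cv2.imwrite('pics/z.png',cv2.resize(s,(800,600)))
cv2.imwrite('pics/zt.png',cv2.resize(t,(800,500)))
s=readout.state();print(s['ee_pos'],s['t'])
```

```text
[0.50154211 0.33977663 0.2511529 ] 43.5
```

View pics/z.png

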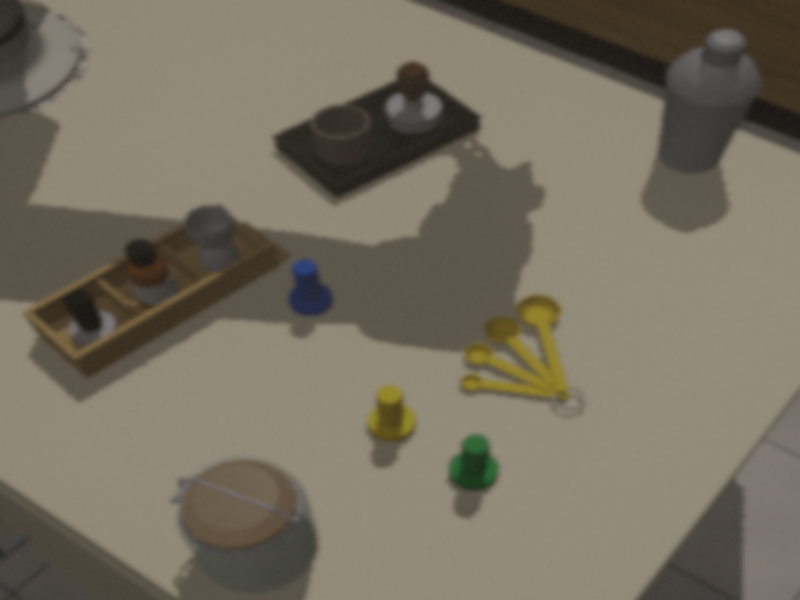

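View pics/zt.png

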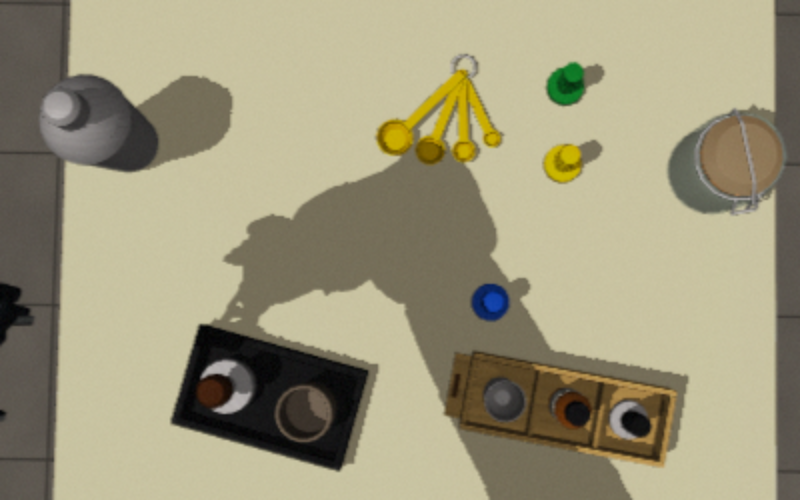

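All five things stand upright in their places: jigger, bottle and stopper in the box, tamper and cup in the dish. The bystanders haven't moved, and the arm is clear.

```bash
python3 -c "
from bench import ticket
print(ticket.close_job())"
```

```text
the job is handed in; nothing more can be done
None
```

Both kits are made up and the job is handed in: the bitters bottle is in the middle of the box with the jigger and stopper on either side, the tamper and cup are side by side in the dish, and all five stood upright in the final pictures.

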